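# Charge the bench finisher with deburring stones

### The job

Charge the vibratory finisher: swing its spring-loaded cover open and stand the T-handled pin in the hold hole behind its lever tail so that the cover stays open by itself, then use the scoop to carry every stone from the yellow bin into the tub, without taking stones in the fingers. Afterwards draw the pin so that the cover springs shut, stand the pin fully down in its parking hole again and lay the scoop flat on the middle of its rubber mat. Only once the cover is shut, run the vibration slider up from off to the white set pointer, and leave the other things on the bench where they are.

Things in the scene. Friction and masses are not known exactly. Their poses are not given: they have to be found in the camera images.
- finisher: grey bench vibratory finisher, fixed. Origin on the bench under the centre of its open tub; x away from its front, y left, z up. Tub opening 168 (x) by 188 (y) mm, walls 6, inner floor 82 and rim 150 mm up. Left of it an aluminium pivot block, x -20..135, y 105..205, top 142 mm up, with the cover's vertical pivot axis at x 60, y 125 mm (hub 31 mm proud). Housing x -100..135, y -105..210, 56 high
- cover (a joint): sprung swing cover, rad: 0 shut (rest), anticlockwise from above to 1.75; a damped spring (0.12 N m at 0, 0.36 at 1.5) always swings it shut. Sheet 184 x 204 mm, 3 mm over the rim, opens to the far (+x) side. Beyond the hub its rigid lever tail, a bar 18 wide, 12 thick, along finisher +y when shut, reaches 78 mm from the pivot; underside 14, top 26 mm above the block. Push its +x face 60 mm out: 6 N at most
- hold_hole (a point): mouth of the hold-open hole in the block's top, 61.6 mm from the pivot axis on its -x side: 12 mm bore, 2 mm countersink, blind, 26 mm deep, vertical; axes as the finisher. A pin 10 mm thick standing here, behind the tail (on the side the tail was pushed from), stops the tail from springing back: the tail's face rests on its shaft with the cover at about 1.5 rad
- park_hole (a point): mouth of the pin's parking hole, same bore and depth, near the far (+x) end of the block; it lies under the cover sheet while the cover is open, free when it is shut; axes as the finisher
- pin_head (a point): centre of the black T-handle of the loose steel hold-open pin (70 g): a bar 40 (x) by 16 (y) by 24 mm tall on the shaft's top; z up along the pin. Shaft 10 mm across, 70 mm long, foot bevelled, 82 mm below this point. Starts upright in the parking hole, foot on its bottom, this point 56 mm above the block
- bin: yellow hopper-front bin that holds the stones, fixed. Origin under its centre, low front towards -x. Inside 180 (x) by 118 (y) mm: x -90..90, y -59..59; flat floor 4 mm above the bench; walls 3 mm, 76 high at the back (+x) and the sides beyond x = -33, 40 to 70 (sloping) along the front part of the sides, front wall 22 mm high
- scoop: loose cast aluminium scoop, about 150 g. Origin at the centre of its flat pan's underside, x forward to its open front lip (45 mm ahead), z up. Pan 90 (x) by 86 (y) mm, 2 thick; back wall 38 high, sides 30 high, 12 in the front third. Straight wooden handle rising backwards from the back wall at 45 degrees to x -115, z 108 mm
- scoop_grip (a point): middle of the scoop's handle, 91 mm behind and 84 mm above the scoop's origin, axes as the scoop; the handle is 18 mm wide (y), 14 mm thick, 100 mm long
- mat: black rubber mat where the scoop lives, 150 (x) by 115 (y) by 4 mm, fixed, origin under its centre; it lies at the left or the right of the bench
- vib (a joint): vibration slider, m: 0 = off at the right-hand (-y) end of its track, up to 0.09, growing along +y of its grey controller box (fixed, at the left or right of the bench); friction about 1.5 N, stays where left
- vib_grip (a point): on the axis of the black slider grip, 25 mm above its underside and 15 mm below its top; axes as the controller: grip 28 (x) by 20 (y) by 40 mm tall, moving along y over a track 40 mm wide, track top 59 mm above the bench
- set_pointer (a point): tip of the white set pointer clipped beside the slider's track on the far (+x) side, 61 mm above the bench, 17 mm off the track's centre line; axes as the controller. The slider is set when the grip's centre is level with it in y
- stone0_c (a point): centre of a loose grey ceramic deburring stone, a lens-like disc with bevelled rims, 24 mm across, 14 mm thick, 12 g, its bevels 5.5 mm high by 7 mm, smooth and slippery; z along its axis
- stone1_c (a point): centre of another such stone (2 of up to 7; absent ones read None)
- stone2_c (a point): centre of another such stone (3 of up to 7; absent ones read None)
- stone3_c (a point): centre of another such stone (4 of up to 7; absent ones read None)
- stone4_c (a point): centre of another such stone (5 of up to 7; absent ones read None)
- stone5_c (a point): centre of another such stone (6 of up to 7; absent ones read None)
- stone6_c (a point): centre of another such stone (7 of up to 7; absent ones read None)
- sleeve: bystander, loose: steel sleeve, ring 48 mm across, 42 mm tall; origin under its centre
- woodblock: bystander, loose: plain wooden block 60 x 42 x 34 mm; origin under its centre
- jigblock: bystander, loose: aluminium block 50 x 45 x 32 mm; origin under its centre
- slug: bystander, loose: brass cylinder 32 mm across, 30 mm tall; origin under its centre
- parallel: bystander, loose: steel bar 110 x 18 x 22 mm; origin under its centre
Mind the look-alikes: they are no part of the job. Of the things like the part that bears pin_head, leave any that is orange or turquoise; of the rest the larger one is meant.

How it is judged:
By the outcome, as a careful person would: the job done as asked, in the order asked, and still so for the second after the job is handed in, with the robot touching nothing.
Of stone0, stone1, stone2, stone3, stone4, stone5, stone6 only 4 to 7 are there at a start; the rules pass over those that are not, and their reading is None.
At some moment in a run one of scoop may be knocked a few centimetres aside while the robot is not near it.
It also fails if it takes over 210 s, if anything falls off the work surface, if the arm or the gripper's body presses on something with over 40 N, if the wrist force passes 120 N, or if a joint passes its speed limit or range.

### The arm

A 6-joint arm with a two-finger parallel gripper is mounted at the origin on the work surface. World frame = base frame: x ahead of the robot, y to its left, z up, the work surface at z = 0. Lengths are in m, angles in degrees, forces in N, time in s.
With the tool pointing down it reaches from about 0.4 to 0.825 m from the base axis. Payload 7 kg.
Tool frame: the origin (TCP) lies at the very end of the fingers, on their centre line; the grasp point (between the pads) lies 19 mm behind it; z points along the fingers, y is the line along which they close (so a half turn about z gives the same grasp; the last joint's range is limited). The gripper opens to 88 mm and grips with 3 to 60 N. Pads are 19 mm wide; open, the fingers measure 130 mm over their backs; the gripper's body (78 mm by 193 mm) begins 47 mm behind the grasp point.
Start: joints at [92.309, 20.546, 0.682, 0, -70.136, -16.507], TCP at [0.166, 0.654, 0.227] pointing down, gripper open.
Joint ranges: [-176.03, 176.03], [-82.01, 121.73], [-58.28, 71.71], [-173.87, 95.51], [-174.79, -0.11], [-173.66, 173.66]. Speed limits (degrees/s): [136.94, 136.94, 172.46, 180, 180, 180].

### API

Orientations are given as [roll, pitch, yaw] about the fixed x, y, z axes, in that order (R = Rz(yaw) Ry(pitch) Rx(roll)).
In Python, from plant import get_state, imaging, r, finder gives the robot as it stands.
- The arm moves only by the shell command python3 -m handwheel 'ROWS' [FORCE]. ROWS is JSON, a list of rows, each a list of 5 numbers: the closure, from 0 (fully open) to 1 (shut), then the shift along the world's x, y, z in cm, then the turn about the world's z in degrees. A call has 1 to 8 rows; each row is the pose to reach, as a shift and turn from the pose commanded when the call began; what a row does not reach only later rows make up. A row lasts 1/8 s, in which the tool goes at most 62.5 mm and 10.7 degrees, less where a joint would pass 70% of its speed; a pose out of reach is approached as far as the arm can. A call with a gripper value outside its range is refused whole. The fingers move at their own pace and stop on an object; FORCE is the grip in N (left out, the last holds). Time passes only in rows, so rows that repeat a pose let the fingers close. It gives the time, the measured TCP pose, the force, the opening and the grip force at its end, in the units of the state.
- get_state(): the state, without advancing time (a new reading comes with each control period).
- imaging.capture(name): name is "scene" or "top" or "wrist"; returns (picture, depth): 400x640x3 uint8, red, green, blue; 400x640 float32, m along the optical axis (not along the pixel's ray), 0 where there is no reading.
- imaging.get_calibration(name): a dict with "fx", "fy", "cx", "cy" (pixels), "rvec" (rotation vector, rad) and "tvec" (3), from world to camera coordinates, as OpenCV has them; the wrist camera has in their place "hand_eye" (4x4, takes a point from camera to tool coordinates, whose origin is the TCP and whose axes are the flange's). Camera axes: x right, y down, z forward; pixel columns grow to the right and rows downward; lengths in m; the calibration is good to about 2 mm. A picture is of the moment at which its call begins: read the wrist's pose just before it. get_calibration takes no time and is no camera call.
- r.close_job(): hands the job in; it is judged then, once.
Trained networks look in the newest picture that a camera, given by its name, has taken for a name from the list of things; names that differ only in an ending like _2 or _b are one class to them, and where a whole thing is asked for, a point or a joint stands for the part that bears it (a point fixed in the world has none). Each returns a list of dicts, best first, with "p" (0 to 1); they miss things now and then, are a little off and sometimes report something else, mostly with a low value. They report only what shows in the picture. A call takes as long as a camera call. They do not tell look-alikes from the thing itself.
- finder.cut_out(camera, query): "region" (400x640 bool, what is visible of it) and "pixel" ([column, row] in pixels, amid what is visible of it).
The state is a dict: "time_s": time; "joints": joint angles; "qd": joint speeds; "joint_torque": joint torques, N m; "tcp_pos": TCP position; "eef_rot": TCP orientation; "contact_force": force on the tool from outside, world axes, zero at the start; "moment": the same for the moment, N m; "gripper_width": finger opening in m; "gripper_force": force on a finger pad.
Only numpy, scipy, OpenCV 4.12 (cv2) and the standard library are available. Lean on these libraries where they do the work, as an engineer would, in place of code of your own. Each camera call takes 0.05 s, during which the arm holds its last target. There are 200 camera calls.

## Working session

There is one attempt and no reset: what is moved stays moved. The work goes in short steps, Python scripts to look and compute and a shell command to move; the robot and the scene stay as the last step left them, time stands still between calls to the robot, and variables do not carry over. Pictures are saved under pics/ and viewed, at most 14 in all, crops included, and the job is handed in when it is done.

```bash
ls; mkdir -p pics; cat > h.py <<'E'
import numpy as np, cv2
from scipy.spatial.transform import Rotation as R
from plant import get_state, imaging, r, finder
def cam(name):
    c=imaging.get_calibration(name)
    K=np.array([[c['fx'],0,c['cx']],[0,c['fy'],c['cy']],[0,0,1]])
    if 'hand_eye' in c:
        s=get_state(); T=np.eye(4); T[:3,:3]=R.from_euler('xyz',s['eef_rot'],degrees=True).as_matrix(); T[:3,3]=s['tcp_pos']
        M=T@np.array(c['hand_eye'])
    else:
        M=np.eye(4); Rm=cv2.Rodrigues(np.array(c['rvec'],float))[0]; M[:3,:3]=Rm.T; M[:3,3]=-Rm.T@np.array(c['tvec']).ravel()
    return K,M
def shot(name,save=None):
    K,M=cam(name); p,d=imaging.capture(name)
    if save: cv2.imwrite('pics/'+save+'.png',p[:,:,::-1])
    np.savez('last_%s.npz'%name,p=p,d=d,K=K,M=M)
    return p,d,K,M
def cloud(d,K,M):
    v,u=np.mgrid[:d.shape[0],:d.shape[1]]
    P=np.stack([(u-K[0,2])/K[0,0]*d,(v-K[1,2])/K[1,1]*d,d],-1)
    W=P@M[:3,:3].T+M[:3,3]; W[d==0]=np.nan; return W
def ray(u,v,z,K,M):
    d=M[:3,:3]@np.array([(u-K[0,2])/K[0,0],(v-K[1,2])/K[1,1],1]); o=M[:3,3]
    return o+d*(z-o[2])/d[2]
def proj(P,K,M):
    c=(np.asarray(P)-M[:3,3])@M[:3,:3]; q=c@K.T; return q[...,:2]/q[...,2:]
E
python3 - <<'E'
from h import *
for n in('top','scene'):
    p,d,K,M=shot(n,n+'0'); print(n,K[0,0],M[:3,3],M[:3,2],(d>0).mean())
    W=cloud(d,K,M)
    for q in ['finisher','cover','pin_head','bin','scoop','scoop_grip','mat','vib','vib_grip','set_pointer','stone0_c','hold_hole','park_hole','sleeve','woodblock','jigblock','slug','parallel']:
        for o in finder.cut_out(n,q):
            if o['p']<.15: continue
            m=o['region']; w=W[m]; w=w[~np.isnan(w[:,0])]
            print(q,round(o['p'],2),np.round(o['pixel']),m.sum(),np.round(np.median(w,0),3) if len(w) else '')
print(get_state())
E
```

```text
pics
top 395.9580951159367 [0.42556697 0.01933187 1.41393341] [ 0.09673913  0.00114665 -0.99530911] 0.99601953125
finisher 0.77 [296. 191.] 6378 [0.559 0.102 0.155]
finisher 0.19 [221. 163.] 88 [0.662 0.383 0.028]
cover 0.75 [298. 190.] 6491 [0.559 0.103 0.155]
cover 0.66 [309. 190.] 3899 [0.552 0.058 0.158]
cover 0.5 [274. 252.] 234 [0.355 0.191 0.033]
pin_head 0.61 [260. 132.] 76 [0.762 0.241 0.091]
pin_head 0.6 [271. 152.] 66 [0.671 0.189 0.209]
bin 0.42 [227. 206.] 69 [0.516 0.337 0.096]
scoop 0.64 [441. 207.] 798 [ 0.502 -0.396  0.007]
scoop_grip 0.66 [441. 210.] 848 [ 0.499 -0.397  0.007]
mat 0.89 [426. 212.] 607 [ 0.489 -0.365  0.003]
vib 0.37 [228. 206.] 78 [0.519 0.34  0.095]
vib_grip 0.4 [226. 204.] 64 [0.516 0.338 0.096]
vib_grip 0.34 [428. 215.] 632 [ 0.478 -0.364  0.003]
stone0_c 0.17 [300. 187.] 6633 [0.56  0.102 0.155]
hold_hole 0.89 [301. 189.] 6527 [0.559 0.102 0.155]
park_hole 0.64 [299. 190.] 6518 [0.559 0.103 0.155]
sleeve 0.54 [342. 243.] 74 [ 0.374 -0.026  0.04 ]
woodblock 0.78 [273. 254.] 239 [0.354 0.192 0.033]
jigblock 0.53 [421. 156.] 225 [ 0.689 -0.33   0.0
[... 1405 characters left out ...]
.236  0.019]
{'time_s': 1.9, 'joints': array([ 9.23075092e+01,  2.05476853e+01,  6.80277650e-01,  1.90364701e-03,
       -7.01339102e+01, -1.65052063e+01]), 'qd': array([-0.01399628,  0.04111778,  0.04512331, -0.13128584,  0.02157097,
        0.00797117]), 'joint_torque': array([ 4.63642300e-05, -5.82367623e+01,  2.93289202e+01,  7.00245380e+00,
        1.23846810e-02, -1.24843189e-05]), 'tcp_pos': array([0.16560006, 0.65435252, 0.22653948]), 'eef_rot': array([ 1.79999245e+02, -2.09099627e-03, -1.41970501e+01]), 'contact_force': array([ 0.03185553,  0.13388082, -0.2106307 ]), 'moment': array([-0.02400702, -0.01387888, -0.00711832]), 'gripper_force': 0.0, 'gripper_width': 0.08761293701158783}
```

View pictures.

View pics/top0.png

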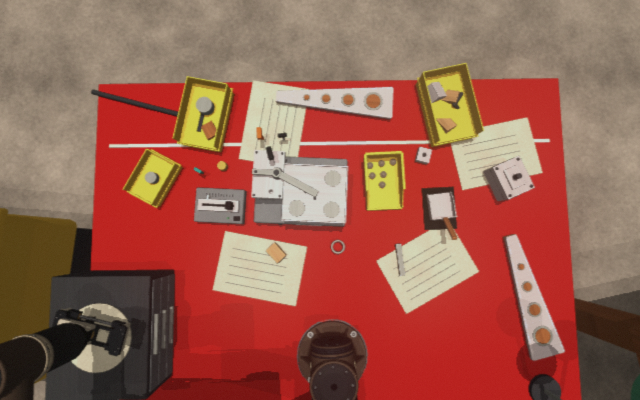

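View pics/scene0.png

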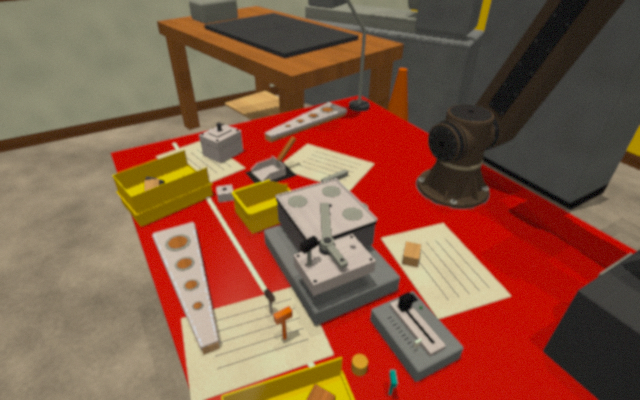

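```bash
python3 - <<'E'
from h import *
c=imaging.get_calibration('wrist'); print(np.round(c['hand_eye'],3),c['fx'])
z=np.load('last_top.npz'); W=cloud(z['d'],z['K'],z['M'])
def rect(m,n):
    q=W[m][:,:2].astype(np.float32)*1000
    if len(q)<8: print(n,len(q)); return
    print(n,len(q),[np.round(a,1) for a in cv2.minAreaRect(q)])
X,Y,Z=W[...,0],W[...,1],W[...,2]
fin=(X>.4)&(X<.72)&(Y>-.08)&(Y<.3)
rect(fin&(Z>.150)&(Z<.162),'sheet'); rect(fin&(Z>.136)&(Z<.147),'block'); rect(fin&(Z>.05)&(Z<.06),'housing')
b=(X>.45)&(X<.75)&(Y>-.31)&(Y<-.1); rect(b&(Z>.01)&(Z<.09),'bin')
rect((X>.35)&(X<.6)&(Y>-.5)&(Y<-.3)&(Z>.001)&(Z<.12),'scoopmat')
rect((X>.4)&(X<.65)&(Y>.25)&(Y<.5)&(Z>.03)&(Z<.2),'ctrl'); rect((X>.4)&(X<.65)&(Y>.25)&(Y<.5)&(Z>.08)&(Z<.2),'vibgrip')
p=z['p']; a=cv2.resize(p[120:240,180:480],None,fx=2.66,fy=2.66,interpolation=cv2.INTER_CUBIC); cv2.imwrite('pics/crop1.png',a[:,:,::-1])
E
```

```text
[[-0.    -0.965 -0.261  0.071]
 [ 1.    -0.    -0.     0.   ]
 [ 0.    -0.261  0.965 -0.157]
 [ 0.     0.     0.     1.   ]] 350.8145798054333
sheet 3296 [array([549.6,  88.6]), array([278.2, 184. ]), np.float64(86.8)]
block 1140 [array([613.4, 203. ]), array([100.6, 154.9]), np.float64(86.7)]
housing 1182 [array([567.8, 103.7]), array([313.3, 234.5]), np.float64(87.0)]
bin 912 [array([ 599.2, -215.1]), array([196.7, 193.2]), np.float64(1.2)]
scoopmat 2032 [array([ 474.5, -400. ]), array([248.9, 199.9]), np.float64(0.0)]
ctrl 1866 [array([552.9, 361.3]), array([192.3, 222.6]), np.float64(0.0)]
vibgrip 101 [array([559.8, 279.6]), array([ 70.8, 174.2]), np.float64(49.7)]
```

View pics/crop1.png

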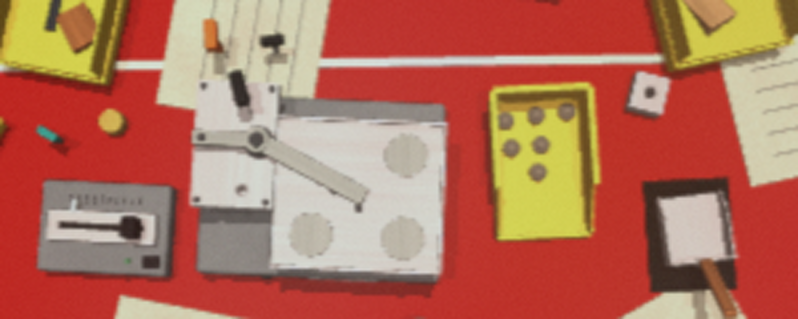

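```bash
python3 -m handwheel '[[0,10,-10,9,5],[0,20,-20,9,11],[0,30,-30,9,11],[0,40,-40,9,11],[0,40,-40,9,11],[0,40,-40,9,11],[0,40,-40,9,11],[0,40,-40,9,11]]'; python3 -m handwheel '[[0,4,-5,-1,0],[0,4,-5,-1,0],[0,4,-5,-1,0],[0,4,-5,-1,0]]'
```

```text
time_s: 2.9
tcp_pos: [0.5109, 0.3086, 0.3104]
eef_rot: [-180.0, -0.0, -3.2]
contact_force: [1.1, 1.2, 0.2]
gripper_width: 0.0879
gripper_force: 0.0
time_s: 3.4
tcp_pos: [0.5493, 0.2612, 0.3001]
eef_rot: [-180.0, -0.0, -3.1]
contact_force: [0.5, 0.2, 0.6]
gripper_width: 0.0874
gripper_force: 0.0
```

```bash
python3 -m handwheel '[[0,5,-5.5,-2,0],[0,5,-5.5,-2,0],[0,5,-5.5,-2,0],[0,5,-5.5,-2,0]]'; python3 - <<'E'
from h import *
p,d,K,M=shot('wrist','w1'); W=cloud(d,K,M); X,Y,Z=W[...,0],W[...,1],W[...,2]
print(get_state()['tcp_pos'])
for o in finder.cut_out('wrist','pin_head'):
    w=W[o['region']]; w=w[~np.isnan(w[:,0])]; print(o['p'],o['pixel'],len(w),np.round(w.min(0),3),np.round(w.max(0),3),np.round(np.median(w,0),4))
m=(Z>.198)&(Z<.22)&(X>.62)&(X<.75)
print(m.sum(),np.round(W[m].mean(0),4), cv2.minAreaRect((W[m][:,:2]*1000).astype(np.float32)),np.median(Z[m]))
m=(Z>.136)&(Z<.147)&(X>.45); print(cv2.minAreaRect((W[m][:,:2]*1000).astype(np.float32)),np.median(Z[m]))
E
```

```text
time_s: 3.9
tcp_pos: [0.5993, 0.2063, 0.2804]
eef_rot: [-180.0, -0.0, -3.1]
contact_force: [-0.1, 0.5, 0.6]
gripper_width: 0.088
gripper_force: 0.0
[0.59931386 0.20636471 0.28052252]
0.97 [280.7, 15.2] 585 [ 0.745  0.231 -0.002] [0.789 0.26  0.095] [0.7549 0.2384 0.0925]
0.83 [354.6, 9.7] 569 [0.755 0.148 0.001] [0.786 0.179 0.074] [0.7599 0.1645 0.0709]
0.72 [343.5, 104.0] 1641 [ 0.651  0.177 -0.   ] [0.709 0.199 0.211] [0.6725 0.1883 0.2088]
0.57 [89.3, 148.4] 528 [ 0.633  0.441 -0.003] [0.654 0.515 0.067] [0.6443 0.4531 0.0631]
1634 [0.6724 0.1881 0.2087] ((671.9397583007812, 187.83612060546875), (40.042640686035156, 16.11744499206543), 12.820642471313477) 0.20884575687828694
((605.3905029296875, 184.75027465820312), (199.0592498779297, 209.53192138671875), 57.82276153564453) 0.1411404149047943
```

View pics/w1.png

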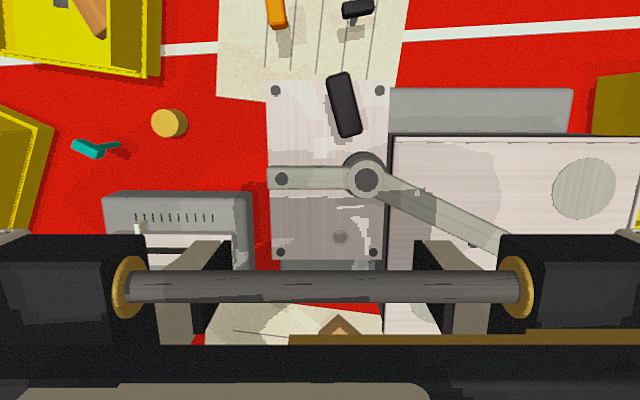

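```bash
python3 - <<'E'
from h import *
z=np.load('last_wrist.npz'); K,M,p,d=z['K'],z['M'],z['p'],z['d']; W=cloud(d,K,M)
print('pivot',ray(366,180,.173,K,M)); 
a=cv2.resize(p[60:270,250:400],None,fx=4,fy=4,interpolation=cv2.INTER_CUBIC)
b=cv2.resize(p[215:255,315:365],None,fx=14,fy=14,interpolation=cv2.INTER_CUBIC); b=np.vstack([b])
a=cv2.resize(a,(428,600)); b=cv2.resize(b,(372,300)); c=np.zeros((600,800,3),np.uint8); c[:,:428]=a; c[:300,428:]=b
cv2.imwrite('pics/crop2.png',c[:,:,::-1])
g=cv2.cvtColor(p,cv2.COLOR_RGB2GRAY)[225:250,325:356].astype(float); m=g<np.median(g)-25
v,u=np.nonzero(m); print('hole px',u.mean()+325,v.mean()+225,m.sum(),ray(u.mean()+325,v.mean()+225,.141,K,M))
ft=lambda x,y:np.array([547.3,51.8])+R.from_euler('z',-3.1,degrees=True).as_matrix()[:2,:2]@[x,y]
print('pivot model',ft(60,125)); print('hold guess',ft(60-58.8,125+18.2))
for n,q in dict(c1=(275,90),c2=(380,90),c3=(280,253),c4=(374,253)).items(): print(n,ray(*q,.141,K,M))
for y in (170,180,190): print(np.round(W[y,300],4))
col=W[150:205,300]; print([ (i+150,round(float(c[2]),3)) for i,c in enumerate(col)][::4])
E
```

```text
pivot [0.61602169 0.17146964 0.173     ]
hole px 339.71287128712873 237.41584158415841 101 [0.55818778 0.19256697 0.141     ]
pivot model [613.97205184 173.37235501]
hold guess [556.24233002 194.72555662]
c1 [0.68726354 0.23935844 0.141     ]
c2 [0.68262268 0.15487411 0.141     ]
c3 [0.5460697  0.24751012 0.141     ]
c4 [0.54140494 0.16201903 0.141     ]
[0.6255 0.222  0.1668]
[0.6177 0.2225 0.1676]
[0.6039 0.2251 0.1415]
[(150, 0.14), (154, 0.141), (158, 0.141), (162, 0.142), (166, 0.161), (170, 0.167), (174, 0.167), (178, 0.168), (182, 0.167), (186, 0.168), (190, 0.142), (194, 0.141), (198, 0.141), (202, 0.14)]
```

View pics/crop2.png

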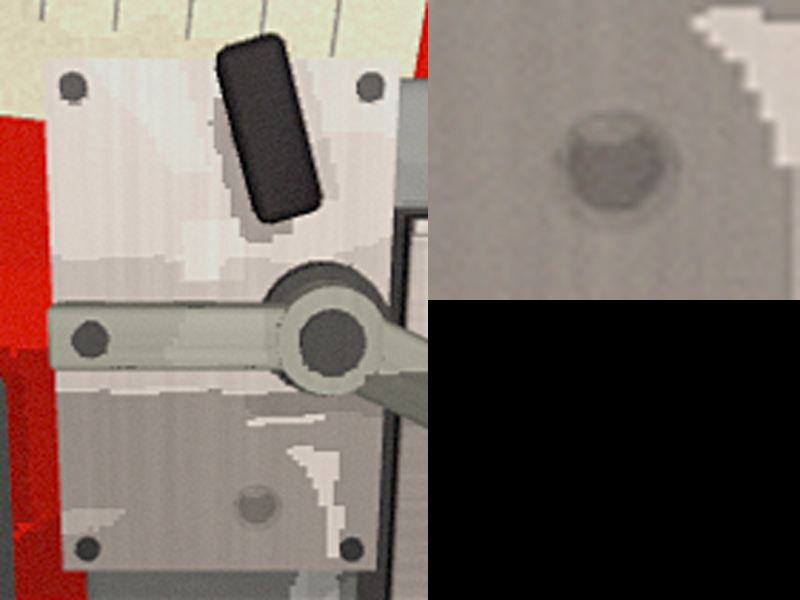

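```bash
python3 -m handwheel '[[0,4,-1,0,8],[0,7.3,-1.85,0,15.9],[0,7.3,-1.85,0,15.9],[0,7.3,-1.85,-4,15.9],[0,7.3,-1.85,-8,15.9],[0,7.3,-1.85,-10.1,15.9],[0,7.3,-1.85,-10.1,15.9],[0,7.3,-1.85,-10.1,15.9]]' && python3 -m handwheel '[[0.8,0,0,0,0],[0.8,0,0,0,0],[0.8,0,0,0,0],[0.8,0,0,0,0],[1,0,0,0,0],[1,0,0,0,0],[1,0,0,0,0]]' 60
```

```text
time_s: 5.0
tcp_pos: [0.6731, 0.1875, 0.1806]
eef_rot: [-180.0, -0.1, 12.7]
contact_force: [0.1, 0.5, -0.5]
gripper_width: 0.0874
gripper_force: 0.0
time_s: 5.88
tcp_pos: [0.6727, 0.1867, 0.1787]
eef_rot: [180.0, 0.0, 12.7]
contact_force: [0.4, 0.0, -0.0]
gripper_width: 0.0232
gripper_force: 0.0
```

```bash
python3 -m handwheel '[[1,0,0,0,0],[1,0,0,0,0],[1,0,0,0,0],[1,0,0,0,0]]' 60;  python3 -m handwheel '[[1,0,0,0.5,0],[1,0,0,1.5,0],[1,0,0,2.5,0],[1,0,0,3.1,0],[1,0,0,3.1,0],[1,0,0,3.1,0]]'
```

```text
time_s: 6.38
tcp_pos: [0.6727, 0.1869, 0.1788]
eef_rot: [-180.0, 0.0, 12.7]
contact_force: [-0.9, 1.8, -0.5]
gripper_width: 0.0153
gripper_force: 60.0
time_s: 7.12
tcp_pos: [0.6726, 0.1865, 0.2096]
eef_rot: [180.0, 0.0, 12.7]
contact_force: [-1.1, 0.7, 0.0]
gripper_width: 0.0154
gripper_force: 60.0
```

```bash
python3 -m handwheel '[[1,-0.3,2,0,0],[1,-1.8,4.3,0,0],[1,-2.5,4.4,0,0],[1,-3.2,4.3,0,0],[1,-3.87,4.29,0,0],[1,-4.44,4.42,0,0],[1,-5.01,4.5,0,0],[1,-5.59,4.53,0,0]]'; python3 -m handwheel '[[1,-0.58,-0.03,0,0],[1,-1.15,-0.11,0,0],[1,-1.72,-0.24,0,0],[1,-2.27,-0.43,0,0],[1,-2.8,-0.67,0,0],[1,-3.3,-0.96,0,0],[1,-3.78,-1.29,0,0]]'; python3 - <<'E'
from h import *
shot('scene','s1')
E
```

```text
time_s: 8.12
tcp_pos: [0.6171, 0.2318, 0.2102]
eef_rot: [180.0, -0.1, 12.7]
contact_force: [4.2, -2.2, 0.0]
gripper_width: 0.0156
gripper_force: 60.0
time_s: 9.0
tcp_pos: [0.5792, 0.2198, 0.2101]
eef_rot: [-179.9, -0.1, 12.7]
contact_force: [5.6, 1.9, 0.1]
gripper_width: 0.0155
gripper_force: 60.0
```

View pics/s1.png

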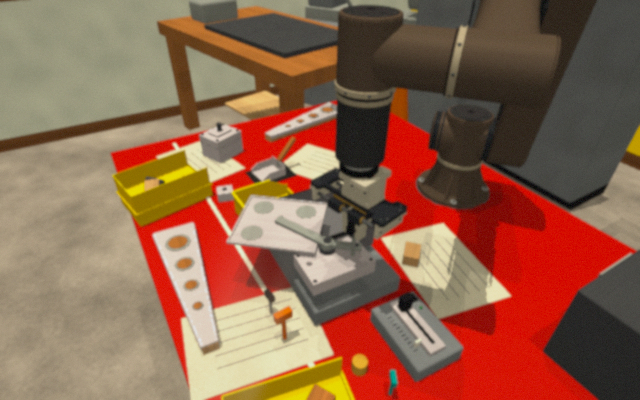

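```bash
python3 -m handwheel '[[1,-0.44,-0.38,0,0],[1,-0.84,-0.8,0,0],[1,-1.2,-1.25,0,0],[1,-1.52,-1.73,0,0],[1,-1.79,-2.25,0,0],[1,-2.03,-2.82,0,0],[1,-2.03,-2.84,0,0],[1,-2.03,-2.84,0,0]]'; python3 - <<'E'
from h import *
p,d,K,M=shot('wrist','w2')
cv2.imwrite('pics/w2c.png',cv2.resize(p[120:320,200:480],None,fx=2.8,fy=2.8)[:,:,::-1])
E
```

```text
time_s: 10.05
tcp_pos: [0.5588, 0.1921, 0.2102]
eef_rot: [-179.9, -0.1, 12.7]
contact_force: [2.6, 4.5, 0.8]
gripper_width: 0.0156
gripper_force: 60.0
```

View pics/w2c.png

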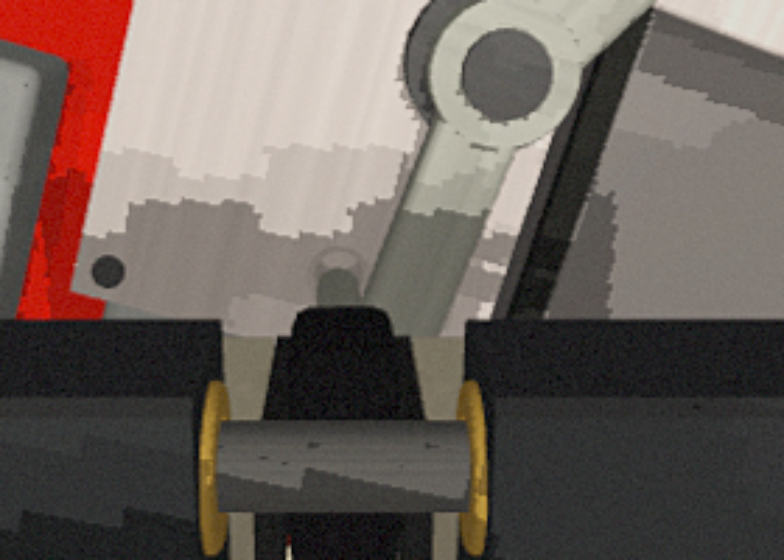

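```bash
python3 -m handwheel '[[1,0,0,-0.3,0],[1,0,0,-0.6,0],[1,0,0,-0.8,0],[1,0,0,-1,0],[1,0,0,-1,0]]'; python3 -c "from h import *; s=get_state(); print(s['tcp_pos'],s['contact_force'],s['moment'])"
```

```text
time_s: 10.72
tcp_pos: [0.5585, 0.1921, 0.2]
eef_rot: [-179.9, -0.0, 12.7]
contact_force: [0.6, 5.3, 1.2]
gripper_width: 0.0162
gripper_force: 60.0
[0.55846368 0.19214632 0.19999565] [0.60216822 5.29466054 1.18840329] [ 2.31806254 -0.64227745 -0.04627351]
```

```bash
python3 -m handwheel '[[1,0,0,-0.5,0],[1,0,0,-1,0],[1,0,0,-1.5,0],[1,0,0,-1.9,0],[1,0,0,-2.1,0],[1,0,0,-2.1,0]]'; python3 -m handwheel '[[0.75,0,0,0,0],[0.6,0,0,0,0],[0.6,0,0,0,0],[0.6,0,0,0,0]]' 20
```

```text
time_s: 11.48
tcp_pos: [0.5584, 0.1921, 0.1789]
eef_rot: [-179.9, -0.0, 12.7]
contact_force: [1.9, 5.8, 0.9]
gripper_width: 0.0155
gripper_force: 60.0
time_s: 11.98
tcp_pos: [0.5583, 0.1902, 0.1785]
eef_rot: [180.0, 0.1, 12.7]
contact_force: [-0.2, 0.9, 0.0]
gripper_width: 0.0342
gripper_force: 0.4
```

```bash
python3 -m handwheel '[[0,0,0,6,0],[0,0,0,12,0],[0,0,-4,14,3],[0,-2,-10,14,7],[0,-4,-16,14,7],[0,-6,-22,14,7],[0,-8,-28,14,7],[0,-8,-32,14,7]]'; python3 -m handwheel '[[0,-1,-6,0,0],[0,-2,-12,0,0],[0,-3,-18,0,0],[0,-4,-24,0,0],[0,-4,-26,0,0],[0,-4,-26,0,0],[0,-4,-26,0,0]]'; python3 - <<'E'
from h import *
print(get_state()['time_s'],get_state()['tcp_pos'])
shot('top','t2'); p,d,K,M=shot('wrist','w3'); W=cloud(d,K,M)
for q in ('scoop','mat'):
  for o in finder.cut_out('wrist',q)[:2]:
    w=W[o['region']]; w=w[~np.isnan(w[:,0])]; print(q,o['p'],o['pixel'],len(w),np.round(np.median(w,0),4)); np.save('m_%s.npy'%q,o['region']) if o['p']>.5 else 0
p2=np.load('last_top.npz')['p']
c=np.zeros((540,640,3),np.uint8); c[:400]=p; c[400:]=cv2.resize(p2[130:230,200:480],(392,140)).repeat(1,0) if 0 else cv2.copyMakeBorder(cv2.resize(p2[130:230,200:480],(392,140)),0,0,0,248,cv2.BORDER_CONSTANT)
cv2.imwrite('pics/w3t.png',c[:,:,::-1])
E
```

```text
time_s: 12.98
tcp_pos: [0.4768, -0.1316, 0.3195]
eef_rot: [180.0, -0.0, 19.6]
contact_force: [1.4, 0.0, 0.0]
gripper_width: 0.0877
gripper_force: 0.0
time_s: 13.85
tcp_pos: [0.4387, -0.3886, 0.3188]
eef_rot: [-180.0, 0.0, 19.7]
contact_force: [0.8, 0.5, -0.7]
gripper_width: 0.0877
gripper_force: 0.0
13.85 [ 0.43869966 -0.38859948  0.31877528]
scoop 0.69 [336.9, 120.8] 6338 [ 0.5026 -0.3976  0.0056]
mat 0.91 [311.5, 103.8] 4685 [ 0.5137 -0.3731  0.0031]
```

View pics/w3t.png

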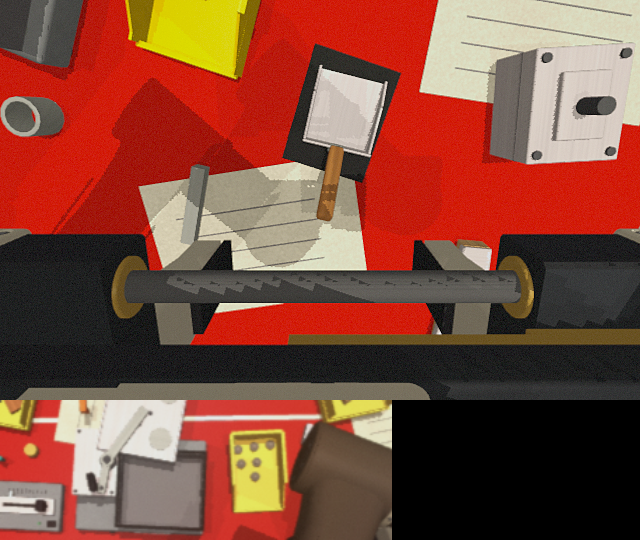

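```bash
python3 - <<'E'
from h import *
z=np.load('last_wrist.npz'); K,M,p,d=z['K'],z['M'],z['p'],z['d']; W=cloud(d,K,M); X,Y,Z=W[...,0],W[...,1],W[...,2]
reg=(X>.35)&(X<.6)&(Y>-.5)&(Y<-.32)
hs=cv2.cvtColor(p,cv2.COLOR_RGB2HSV)
h=reg&(Z>.045)&(Z<.14)&(hs[...,1]>90); P=W[h]; c=P.mean(0); u,s,vt=np.linalg.svd(P-c); v=vt[0]*np.sign(vt[0][2]); print('handle',len(P),c,v,'yaw',np.degrees(np.arctan2(-v[1],-v[0])),'elev',np.degrees(np.arcsin(v[2])), P[:,2].min(),P[:,2].max())
t=(.096-c[2])/v[2]; print('grip top-surface at z.096',c+v*t)
pan=reg&(Z>.004)&(Z<.012)&(hs[...,1]<60)&(hs[...,2]>110); print('pan',cv2.minAreaRect((W[pan][:,:2]*1000).astype(np.float32)),np.median(Z[pan]))
mt=reg&(Z>.0015)&(Z<.008)&(hs[...,2]<70); print('mat',cv2.minAreaRect((W[mt|pan][:,:2]*1000).astype(np.float32)))
w=reg&(Z>.015)&(Z<.055)&(hs[...,1]<60); print('walls',cv2.minAreaRect((W[w][:,:2]*1000).astype(np.float32)))
# bin from wrist & top
z=np.load('last_top.npz'); W=cloud(z['d'],z['K'],z['M']); X,Y,Z=W[...,0],W[...,1],W[...,2]; hs=cv2.cvtColor(z['p'],cv2.COLOR_RGB2HSV)
b=(X>.48)&(X<.73)&(Y>-.3)&(Y<-.1)&(hs[...,0]>20)&(hs[...,0]<38)&(hs[...,1]>120)
for a,bb in ((.0,.01),(.065,.085),(-.01,.1)):
    m=b&(Z>a)&(Z<bb); print('bin',a,bb,m.sum(),cv2.minAreaRect((W[m][:,:2]*1000).astype(np.float32)))
E
```

```text
handle 1158 [ 0.43281668 -0.40092079  0.08469984] [-0.71388705 -0.07813173  0.69588844] yaw 6.245906212975942 elev 44.09805654386775 0.04544484713584601 0.11570396018869361
grip top-surface at z.096 [ 0.42122425 -0.40218953  0.096     ]
pan ((510.18389892578125, -390.8136901855469), (94.3249740600586, 85.47659301757812), 6.330073833465576) 0.005258026675367011
mat ((504.7105407714844, -389.1463928222656), (148.69882202148438, 113.85405731201172), 2.229546070098877)
walls ((510.8618469238281, -392.87493896484375), (96.8658447265625, 86.16950225830078), 6.144421577453613)
bin 0.0 0.01 1116 ((598.6128540039062, -201.6199951171875), (180.05563354492188, 134.80235290527344), 1.2770849466323853)
bin 0.065 0.085 289 ((626.4654541015625, -185.33815002441406), (136.28274536132812, 133.814208984375), 1.5122195482254028)
bin -0.01 0.1 1756 ((597.579833984375, -194.16729736328125), (194.49586486816406, 149.94107055664062), 1.509490728378296)
```

```bash
python3 -m handwheel '[[0.5,-1.9,-1.36,-4,-7],[0.5,-1.9,-1.36,-10,-13.5],[0.5,-1.9,-1.36,-16,-13.5],[0.5,-1.9,-1.36,-20,-13.5],[0.5,-1.9,-1.36,-23,-13.5],[0.5,-1.9,-1.36,-25,-13.5],[0.5,-1.9,-1.36,-25,-13.5],[1,-1.9,-1.36,-25,-13.5]]'; python3 -m handwheel '[[1,0,0,0,0],[1,0,0,0,0],[1,0,0,0,0],[1,0,0,0,0],[1,0,0,0,0],[1,0,0,0,0]]' 60
```

```text
time_s: 15.05
tcp_pos: [0.4206, -0.403, 0.0699]
eef_rot: [179.9, -0.1, 6.3]
contact_force: [0.4, -0.3, 0.6]
gripper_width: 0.0384
gripper_force: 0.0
time_s: 15.8
tcp_pos: [0.42, -0.4032, 0.0696]
eef_rot: [180.0, -0.0, 6.2]
contact_force: [-1.5, 1.6, 5.9]
gripper_width: 0.0174
gripper_force: 60.0
```

```bash
python3 -m handwheel '[[1,0,0,0.3,0],[1,0,0,1,0],[1,0,0,2,0],[1,0,0,4,0],[1,0,1,8,0],[1,0,2,12,0],[1,0,2,14,0],[1,0,2,14,0]]'; python3 - <<'E'
from h import *
shot('scene','s2')
z=np.load('last_top.npz'); W=cloud(z['d'],z['K'],z['M']); X,Y,Z=W[...,0],W[...,1],W[...,2]
for v in (160,168,176,190,200):
    print(v,[(round(float(Y[v,u]),3),round(float(X[v,u]),3),round(float(Z[v,u]),3)) for u in range(360,408) if Z[v,u]>.015 or u in(362,405)])
for u in (375,383,391):
    print(u,[(round(float(X[v,u]),3),round(float(Y[v,u]),3),round(float(Z[v,u]),3)) for v in range(146,216) if Z[v,u]>.012])
p=cv2.imread('pics/s2.png'); cv2.imwrite('pics/s2c.png',cv2.resize(p[100:300,180:460],None,fx=2.5,fy=2.5))
E
```

```text
time_s: 16.8
tcp_pos: [0.4206, -0.3833, 0.2112]
eef_rot: [179.9, -0.2, 6.2]
contact_force: [-0.4, -0.2, -1.9]
gripper_width: 0.0175
gripper_force: 60.0
160 [(-0.118, 0.679, 0.001), (-0.118, 0.666, 0.075), (-0.122, 0.666, 0.075), (-0.124, 0.665, 0.079), (-0.181, 0.676, 0.016), (-0.22, 0.675, 0.017), (-0.224, 0.675, 0.018), (-0.235, 0.675, 0.016), (-0.242, 0.675, 0.016), (-0.242, 0.672, 0.034), (-0.244, 0.67, 0.044), (-0.244, 0.667, 0.063), (-0.245, 0.665, 0.073), (-0.248, 0.664, 0.077), (-0.274, 0.678, -0.002)]
168 [(-0.118, 0.651, -0.001), (-0.123, 0.647, 0.02), (-0.121, 0.639, 0.073), (-0.124, 0.638, 0.074), (-0.145, 0.647, 0.018), (-0.244, 0.646, 0.02), (-0.244, 0.643, 0.037), (-0.244, 0.639, 0.058), (-0.243, 0.636, 0.08), (-0.247, 0.637, 0.076), (-0.25, 0.636, 0.078), (-0.274, 0.649, -0.003)]
176 [(-0.117, 0.622, -0.002), (-0.12, 0.611, 0.073), (-0.124, 0.611, 0.076), (-0.128, 0.611, 0.071), (-0.144, 0.618, 0.021), (-0.148, 0.619, 0.015), (-0.151, 0.618, 0.017), (-0.158, 0.618, 0.016), (-0.183, 0.618, 0.016), (-0.187, 0.618, 0.017), (-0.194, 0.618, 0.015), (-0.246, 0.616, 0.026), 
[... 814 characters left out ...]
188, 0.047), (0.687, -0.19, 0.031), (0.672, -0.192, 0.016), (0.669, -0.192, 0.015), (0.665, -0.191, 0.018), (0.662, -0.192, 0.015), (0.658, -0.192, 0.014), (0.636, -0.191, 0.015), (0.632, -0.191, 0.018), (0.629, -0.191, 0.017), (0.622, -0.19, 0.017), (0.596, -0.19, 0.017), (0.59, -0.19, 0.013), (0.585, -0.189, 0.02), (0.583, -0.19, 0.012), (0.579, -0.19, 0.014), (0.504, -0.186, 0.027), (0.501, -0.188, 0.015)]
391 [(0.697, -0.212, 0.07), (0.693, -0.212, 0.073), (0.689, -0.211, 0.078), (0.688, -0.213, 0.065), (0.688, -0.216, 0.047), (0.689, -0.22, 0.02), (0.679, -0.221, 0.017), (0.675, -0.22, 0.017), (0.671, -0.219, 0.022), (0.665, -0.22, 0.015), (0.507, -0.214, 0.024), (0.503, -0.215, 0.022)]
```

View pics/s2c.png

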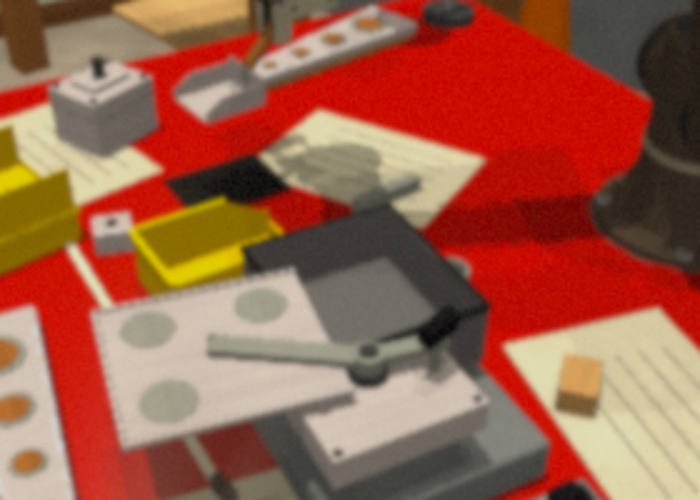

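```bash
cat >> h.py <<'E'
def pitch():
    p,d,K,M=shot('wrist'); c=imaging.get_calibration('wrist'); H=np.array(c['hand_eye'])
    P=cloud(d,K,H); m=(abs(P[...,1])<.03)&(P[...,0]>.0)&(P[...,0]<.15)&(P[...,2]>-.01)&(P[...,2]<.2)
    q=P[m][:,[0,2]]; rng=np.random.default_rng(0); best=None,0
    for _ in range(400):
        a,b=q[rng.integers(len(q),size=2)]; t=b-a; L=np.hypot(*t)
        if L<.02: continue
        n=np.array([-t[1],t[0]])/L; i=abs((q-a)@n)<.0015
        if i.sum()>best[1]: best=i,i.sum()
    k=q[best[0]]; v=np.linalg.svd(k-k.mean(0))[2][0]; v*=np.sign(v[0]) 
    fr=k[np.argmax(k@v)]
    return np.degrees(np.arctan2(v[1],v[0])),best[1],len(q),k[np.argmin(k@v)],fr
def pr():
    s=get_state(); t=pitch(); print('t',s['time_s'],'tcp',np.round(s['tcp_pos'],4),'nose-down %.1f n %d/%d back %s lip %s (tool x,z)'%(t[0],t[1],t[2],np.round(t[3],3),np.round(t[4],3)))
E
python3 -m handwheel '[[1,0.5,1,0,0],[1,2,4,0,-1],[1,4,8,0,-2],[1,6,12,0,-3],[1,7.5,16,0,-4.6],[1,8.5,19,0,-4.6],[1,8.7,20.3,0,-4.6],[1,8.7,20.6,0,-4.6]]';python3 -m handwheel '[[1,0,0,-1,0],[1,0,0,-3,0],[1,0,0,-5,0],[1,0,0,-6,0],[1,0,0,-6,0]]'; python3 -c "
from h import *
pr()"; python3 -m handwheel '[[1,0,0,0,0],[1,0,0,0,0]]' 12;  python3 -c "
from h import *
pr()"; python3 -m handwheel '[[1,0,0,0,0],[1,0,0,0,0]]' 6;  python3 -c "
from h import *
pr()"
```

```text
time_s: 17.85
tcp_pos: [0.5064, -0.1762, 0.2081]
eef_rot: [-180.0, 0.1, 1.7]
contact_force: [-0.4, -0.8, -1.8]
gripper_width: 0.0175
gripper_force: 60.0
time_s: 18.48
tcp_pos: [0.5061, -0.1775, 0.148]
eef_rot: [180.0, 0.1, 1.6]
contact_force: [-0.4, -0.3, -0.9]
gripper_width: 0.0173
gripper_force: 60.0
t 18.475 tcp [ 0.5061 -0.1775  0.148 ] nose-down 0.1 n 14080/20331 back [0.05  0.066] lip [0.131 0.066] (tool x,z)
time_s: 18.77
tcp_pos: [0.5071, -0.177, 0.1495]
eef_rot: [180.0, -0.1, 1.6]
contact_force: [-0.2, -0.2, -0.9]
gripper_width: 0.0182
gripper_force: 12.0
t 18.775 tcp [ 0.5071 -0.177   0.1495] nose-down 0.2 n 14057/20261 back [0.05  0.066] lip [0.131 0.066] (tool x,z)
time_s: 19.08
tcp_pos: [0.5068, -0.1769, 0.149]
eef_rot: [180.0, -0.0, 1.6]
contact_force: [-0.9, 0.6, -1.2]
gripper_width: 0.018
gripper_force: 6.0
t 19.075 tcp [ 0.5068 -0.1769  0.149 ] nose-down 0.6 n 14126/20288 back [0.049 0.066] lip [0.131 0.067] (tool x,z)
```

```bash
python3 -m handwheel '[[1,0,0,0,0],[1,0,0,0,0]]' 4;  python3 -c "
from h import *
pr()"; python3 -m handwheel '[[1,0,0,0,0],[1,0,0,0,0]]' 3;  python3 -c "
from h import *
pr()"
```

```text
time_s: 19.38
tcp_pos: [0.5067, -0.1769, 0.1488]
eef_rot: [-180.0, 0.0, 1.6]
contact_force: [-0.9, -0.5, -2.0]
gripper_width: 0.018
gripper_force: 4.0
t 19.375 tcp [ 0.5067 -0.1769  0.1488] nose-down 18.6 n 9919/18434 back [0.019 0.075] lip [0.104 0.106] (tool x,z)
time_s: 19.68
tcp_pos: [0.5068, -0.1769, 0.1488]
eef_rot: [180.0, -0.0, 1.6]
contact_force: [0.1, -0.1, -1.1]
gripper_width: 0.0182
gripper_force: 3.0
t 19.675 tcp [ 0.5068 -0.1769  0.1488] nose-down 20.8 n 9426/18319 back [0.015 0.075] lip [0.099 0.11 ] (tool x,z)
```

```bash
python3 -m handwheel '[[1,0,0,0,0],[1,-2,-0.1,0,0],[1,-4.4,-0.12,0,0],[1,-4.4,-0.12,-1,0],[1,-4.4,-0.12,-2.3,0],[1,-4.4,-0.12,-3.2,0],[1,-4.4,-0.12,-3.2,0]]' 12; python3 -c "
from h import *
pr()"
```

```text
time_s: 20.6
tcp_pos: [0.4624, -0.1781, 0.1156]
eef_rot: [-180.0, 0.1, 1.6]
contact_force: [0.0, 1.1, -1.4]
gripper_width: 0.0178
gripper_force: 12.0
t 20.6 tcp [ 0.4624 -0.1781  0.1156] nose-down 20.7 n 10502/19268 back [0.015 0.075] lip [0.117 0.114] (tool x,z)
```

```bash
python3 -m handwheel '[[1,0.6,0,-0.15,0],[1,1.2,0,-0.15,0],[1,1.8,0,-0.15,0],[1,2.4,0.1,-0.15,0],[1,3,0.1,-0.15,0],[1,3.6,0.1,-0.15,0],[1,4.2,0.1,-0.15,0],[1,4.3,0.1,-0.15,0]]'; python3 -c "
from h import *
pr()"; python3 -m handwheel '[[1,0,0,-0.5,0],[1,0,0,-1,0],[1,0,0,-1.5,0],[1,0,0,-2,0],[1,0,0,-2.5,0],[1,0,0,-3,0],[1,0,0,-3.5,0],[1,0,0,-4,0]]' 8;  python3 -c "
from h import *
pr()
cv2.imwrite('pics/w4.png',np.load('last_wrist.npz')['p'][:,:,::-1])"
```

```text
time_s: 21.65
tcp_pos: [0.5062, -0.1771, 0.1153]
eef_rot: [180.0, 0.0, 1.6]
contact_force: [-0.4, -0.1, -1.7]
gripper_width: 0.0179
gripper_force: 12.0
t 21.65 tcp [ 0.5062 -0.1771  0.1153] nose-down 20.8 n 9928/19731 back [0.015 0.075] lip [0.115 0.114] (tool x,z)
time_s: 22.7
tcp_pos: [0.5057, -0.1771, 0.075]
eef_rot: [-180.0, 0.0, 1.6]
contact_force: [0.3, -0.1, 0.4]
gripper_width: 0.0182
gripper_force: 8.0
t 22.7 tcp [ 0.5057 -0.1771  0.075 ] nose-down 1.9 n 14211/22601 back [0.002 0.065] lip [0.132 0.071] (tool x,z)
```

View pics/w4.png

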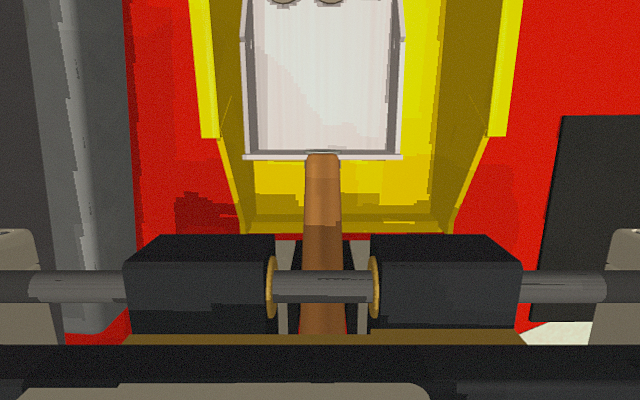

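```bash
python3 -m handwheel '[[1,0,0,-0.3,0],[1,0,0,-0.55,0],[1,0,0,-0.6,0]]'; python3 -m handwheel '[[1,0,0,0,0],[1,0.5,0,0,0],[1,1,0,0,0],[1,1.5,0,0,0],[1,2,0,0,0],[1,2.5,0.1,0,0],[1,3,0.1,0,0],[1,3,0.1,0,0]]' 60; python3 -m handwheel '[[1,0.3,0,0,0],[1,0.6,0,0,0],[1,0.9,0,0,0],[1,1.1,0,0,0],[1,1.1,0,0,0]]'; python3 -c "
from h import *
pr()
cv2.imwrite('pics/w5.png',np.load('last_wrist.npz')['p'][:,:,::-1])"
```

```text
time_s: 23.12
tcp_pos: [0.5058, -0.1772, 0.0696]
eef_rot: [180.0, -0.0, 1.6]
contact_force: [-3.7, 0.7, 6.6]
gripper_width: 0.0177
gripper_force: 8.0
time_s: 24.12
tcp_pos: [0.5364, -0.1762, 0.0696]
eef_rot: [180.0, -0.0, 1.6]
contact_force: [0.3, -0.9, 3.4]
gripper_width: 0.0178
gripper_force: 60.0
time_s: 24.75
tcp_pos: [0.5469, -0.1763, 0.0697]
eef_rot: [180.0, -0.0, 1.6]
contact_force: [-1.3, -0.2, 6.4]
gripper_width: 0.0174
gripper_force: 60.0
t 24.75 tcp [ 0.5469 -0.1763  0.0697] nose-down -1.7 n 13532/22852 back [0.    0.067] lip [0.131 0.064] (tool x,z)
```

```bash
python3 -m handwheel '[[1,0.3,0,0,0],[1,0.5,0,0,0],[1,0.5,0,0,0]]'; python3 -c "
from h import *
p,d,K,M=shot('top'); q,d2,K2,M2=shot('scene'); w=shot('wrist')[0]
c=np.zeros((560,760,3),np.uint8); c[:280,:380]=cv2.resize(p[130:230,340:475],(380,280)); c[:280,380:]=cv2.resize(q[140:240,200:335],(380,280)); c[280:,:]=cv2.resize(w[:235],(760,280)); cv2.imwrite('pics/c3.png',c[:,:,::-1])"
```

```text
time_s: 25.18
tcp_pos: [0.5507, -0.1764, 0.0698]
eef_rot: [180.0, 0.1, 1.6]
contact_force: [-5.6, 0.5, 9.5]
gripper_width: 0.0174
gripper_force: 60.0
```

View pics/c3.png

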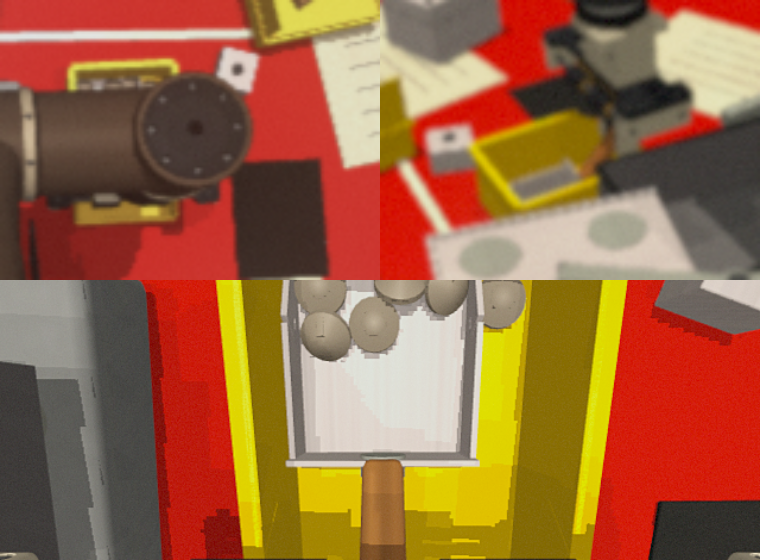

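```bash
python3 -m handwheel '[[1,-0.3,0,0,0],[1,-0.3,0,0.3,0],[1,-0.3,0,1,0],[1,-0.3,0,2,0],[1,-0.3,0,3,0],[1,-0.3,0,4,0],[1,-0.3,0,5,0],[1,-0.3,0,5.5,0]]'; python3 -c "
from h import *
pr()
cv2.imwrite('pics/w6.png',np.load('last_wrist.npz')['p'][:,:,::-1])"; python3 -m handwheel '[[1,0,0,1,0],[1,0,0,2.5,0],[1,0,0,4.5,0],[1,0,0,6.5,0],[1,0,0,8.5,0],[1,0,0,10.5,0],[1,0,0,12.5,0],[1,0,0,13.5,0]]'; python3 -c "
from h import *
pr()
cv2.imwrite('pics/w6b.png',np.load('last_wrist.npz')['p'][:,:,::-1])
shot('scene','s6')
a=np.hstack([cv2.imread('pics/w6.png')[:210,180:500],cv2.imread('pics/w6b.png')[:210,180:500]]);b=cv2.imread('pics/s6.png')[80:280,180:500]
cv2.imwrite('pics/c4.png',cv2.resize(np.vstack([a,np.hstack([b,b*0])]),None,fx=1.2,fy=1.2))"
```

```text
time_s: 26.32
tcp_pos: [0.5491, -0.1762, 0.1253]
eef_rot: [180.0, -0.1, 1.6]
contact_force: [-0.0, 0.4, -2.0]
gripper_width: 0.0178
gripper_force: 60.0
t 26.325 tcp [ 0.5491 -0.1762  0.1253] nose-down -0.4 n 10036/21013 back [0.05  0.066] lip [0.131 0.065] (tool x,z)
time_s: 27.38
tcp_pos: [0.5492, -0.1762, 0.2612]
eef_rot: [180.0, -0.1, 1.6]
contact_force: [0.8, 0.7, -2.3]
gripper_width: 0.0175
gripper_force: 60.0
t 27.375 tcp [ 0.5492 -0.1762  0.2612] nose-down -0.5 n 10130/19405 back [0.05  0.066] lip [0.131 0.065] (tool x,z)
```

View pics/c4.png

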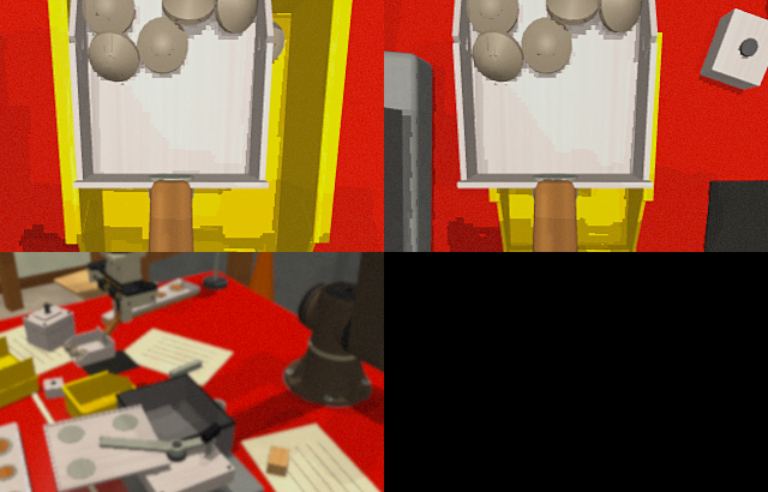

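```bash
python3 -m handwheel '[[1,-0.4,0.3,0,0],[1,-1.2,1,0,0],[1,-2.1,2.5,0,0],[1,-3,4.5,0,0],[1,-4,6.5,0,0],[1,-5,8.5,0,0],[1,-6,10.5,0,0],[1,-6.5,12.5,0,0]]';  python3 -m handwheel '[[1,-0.5,2,0,0],[1,-0.8,4,0,0],[1,-0.9,6,0,0],[1,-0.9,7.5,0,0],[1,-0.9,8.3,0,0],[1,-0.9,8.6,0,0],[1,-0.9,8.6,0,0]]'; python3 -c "
from h import *
pr()"
```

```text
time_s: 28.48
tcp_pos: [0.4824, -0.0499, 0.2593]
eef_rot: [-180.0, -0.0, 1.6]
contact_force: [-0.6, 0.6, -1.5]
gripper_width: 0.0177
gripper_force: 60.0
time_s: 29.35
tcp_pos: [0.4747, 0.0347, 0.2592]
eef_rot: [180.0, 0.0, 1.6]
contact_force: [-0.1, -0.9, -1.5]
gripper_width: 0.0177
gripper_force: 60.0
t 29.35 tcp [0.4747 0.0347 0.2592] nose-down -0.5 n 10007/20118 back [0.05  0.066] lip [0.131 0.065] (tool x,z)
```

```bash
python3 -m handwheel '[[1,0,0,-1,0],[1,0,0,-2,0],[1,0,0,-2.5,0],[1,0,0,-2.5,0]]'; python3 -m handwheel '[[1,0,0,0,0],[1,0,0,0,0],[1,0,0,0,0]]' 4; python3 -c "
from h import *
pr()
for o in finder.cut_out('wrist','stone0_c'): print(round(o['p'],2),np.round(o['pixel']),o['region'].sum())"
```

```text
time_s: 29.9
tcp_pos: [0.4745, 0.0346, 0.2337]
eef_rot: [180.0, 0.1, 1.6]
contact_force: [1.2, -0.3, -1.3]
gripper_width: 0.0174
gripper_force: 60.0
time_s: 30.28
tcp_pos: [0.4749, 0.035, 0.2346]
eef_rot: [-180.0, -0.0, 1.6]
contact_force: [0.2, -1.1, -1.1]
gripper_width: 0.0182
gripper_force: 4.0
t 30.275 tcp [0.4749 0.035  0.2346] nose-down 36.5 n 6838/18018 back [0.    0.087] lip [0.093 0.155] (tool x,z)
0.71 [330. 108.] 586
0.46 [228.  87.] 72045
```

```bash
python3 -m handwheel '[[1,0,0,0,0],[1,0,0,2,0],[1,0,0,4,0],[1,0,0,7,0],[1,0,0,7,0]]' 25; cat >> h.py <<'E'
def onpan():
    """blobs 4..20 mm above pan plane, in tool frame"""
    th,_,_,b,f=pitch(); z=np.load('last_wrist.npz'); H=np.array(imaging.get_calibration('wrist')['hand_eye'])
    P=cloud(z['d'],z['K'],H); t=np.radians(th); n=np.array([np.sin(t),-np.cos(t)]); q=P[...,[0,2]]-b
    h=q@n; s=q@np.array([np.cos(t),np.sin(t)])
    m=(h>.005)&(h<.028)&(s>.006)&(s<.1)&(abs(P[...,1])<.035)
    k,l,st,c=cv2.connectedComponentsWithStats(m.astype(np.uint8))
    print('pitch',round(th,1),'pan blobs',[(int(a[4]),np.round(cc).tolist()) for a,cc in zip(st[1:],c[1:]) if a[4]>40])
E
python3 -c "
from h import *
pr(); onpan()
z=np.load('last_wrist.npz'); W=cloud(z['d'],z['K'],z['M']); m=(W[...,0]>.48)&(W[...,0]<.63)&(W[...,1]>-.03)&(W[...,1]<.14)&(W[...,2]<.11)&(W[...,2]>.088)
k,l,st,c=cv2.connectedComponentsWithStats(m.astype(np.uint8)); print([(int(a[4]),np.round(cc).tolist(),np.round(W[l==i+1].mean(0),3).tolist()) for i,(a,cc) in enumerate(zip(st[1:],c[1:])) if a[4]>40])
cv2.imwrite('pics/w7.png',z['p'][:,:,::-1])"
```

```text
time_s: 31.0
tcp_pos: [0.4759, 0.0352, 0.3066]
eef_rot: [-179.9, -0.2, 1.6]
contact_force: [0.6, -0.5, -1.7]
gripper_width: 0.0177
gripper_force: 25.0
t 31.0 tcp [0.4759 0.0352 0.3066] nose-down 36.5 n 6481/10562 back [0.    0.087] lip [0.059 0.133] (tool x,z)
pitch 36.5 pan blobs []
[(131, [215.0, 23.0], [0.622, 0.14, 0.099]), (110, [387.0, 19.0], [0.629, -0.021, 0.099]), (900, [292.0, 79.0], [0.574, 0.068, 0.093]), (904, [326.0, 92.0], [0.563, 0.034, 0.093]), (338, [380.0, 105.0], [0.552, -0.022, 0.095])]
```

```bash
python3 -m handwheel '[[1,0,-3,0,0],[1,-0.5,-8,0,0],[1,-1,-13,0,0],[1,-1.5,-18,-1,0],[1,-2,-22.5,-2,0],[1,-2,-23,-3,0],[1,-2,-23,-3,0]]'; python3 -c "
from h import *
pr(); z=np.load('last_wrist.npz'); W=cloud(z['d'],z['K'],z['M'])
for o in finder.cut_out('wrist','stone0_c'):
    w=W[o['region']]; w=w[~np.isnan(w[:,0])]; print(round(o['p'],2),np.round(o['pixel']),o['region'].sum(),np.round(np.median(w,0),4))
X,Y,Z=W[...,0],W[...,1],W[...,2]
m=(X>.5)&(X<.7)&(Y<-.11)&(Y>-.27)&(Z>.012)&(Z<.024); k,l,st,c=cv2.connectedComponentsWithStats(m.astype(np.uint8)); print([(int(a[4]),np.round(cc).tolist(),np.round(W[l==i+1].mean(0),3).tolist()) for i,(a,cc) in enumerate(zip(st[1:],c[1:])) if a[4]>40])
fl=(abs(Z-.004)<.003)&(z['p'][...,2]<90)&(z['p'][...,1]>100)
for xx in (.53,.56,.6,.64,.67):
    s=fl&(abs(X-xx)<.006); print(xx,s.sum(),np.round([Y[s].min(),Y[s].max()],4) if s.sum() else '')
"
```

```text
time_s: 31.98
tcp_pos: [0.4538, -0.1952, 0.2727]
eef_rot: [-180.0, 0.2, 1.5]
contact_force: [-0.2, 0.7, 0.1]
gripper_width: 0.0178
gripper_force: 25.0
t 31.975 tcp [ 0.4538 -0.1952  0.2727] nose-down 36.5 n 6479/9370 back [0.    0.088] lip [0.059 0.133] (tool x,z)
0.77 [78. 75.] 623 [0.5512 0.027  0.0931]
[(180, [265.0, 54.0], [0.579, -0.13, 0.018]), (109, [374.0, 38.0], [0.599, -0.248, 0.018]), (269, [335.0, 118.0], [0.515, -0.208, 0.02])]
0.53 1068 [-0.25   -0.1204]
0.56 1140 [-0.2492 -0.1308]
0.6 1238 [-0.2477 -0.1063]
0.64 518 [-0.2461 -0.1284]
0.67 0
```

```bash
python3 -m handwheel '[[1,3,0,0,0],[1,6,0,0,0],[1,7,0,0,0],[1,7,0,0,0]]'; python3 -c "
from h import *
p,d,K,M=shot('wrist'); W=cloud(d,K,M); X,Y,Z=W[...,0],W[...,1],W[...,2]
for o in finder.cut_out('wrist','stone0_c'):
    w=W[o['region']]; w=w[~np.isnan(w[:,0])]; print(round(o['p'],2),np.round(o['pixel']),o['region'].sum(),np.round(np.median(w,0),4))
m=(X>.5)&(X<.7)&(Y<-.11)&(Y>-.27)&(Z>.012)&(Z<.024); k,l,st,c=cv2.connectedComponentsWithStats(m.astype(np.uint8)); print([(int(a[4]),np.round(cc).tolist(),np.round(W[l==i+1].mean(0),3).tolist()) for i,(a,cc) in enumerate(zip(st[1:],c[1:])) if a[4]>40])
bw=(Z>.03)&(Z<.07)&(X>.67)&(X<.7)&(Y<-.14)&(Y>-.23); print('back wall x',np.percentile(X[bw],[5,25,50,75]))
"
```

```text
time_s: 32.58
tcp_pos: [0.5252, -0.1942, 0.2742]
eef_rot: [-180.0, 0.0, 1.7]
contact_force: [-0.7, -0.1, -1.3]
gripper_width: 0.0178
gripper_force: 25.0
0.95 [ 94. 150.] 513 [0.552  0.0268 0.0931]
0.68 [323. 192.] 16753 [ 0.5389 -0.1944  0.1795]
[(619, [317.0, 44.0], [0.663, -0.185, 0.018]), (358, [357.0, 37.0], [0.673, -0.228, 0.015])]
back wall x [0.68747939 0.68808394 0.68886123 0.68960677]
```

```bash
python3 -c "
from h import *
z=np.load('last_wrist.npz'); W=cloud(z['d'],z['K'],z['M']); X,Y,Z=W[...,0],W[...,1],W[...,2]; p=z['p']
m=(X>.5)&(X<.7)&(Y<-.11)&(Y>-.27)&(Z>.008)&(Z<.026)&(p[...,2]>80); k,l,st,c=cv2.connectedComponentsWithStats(m.astype(np.uint8)); print([(int(a[4]),np.round(cc).tolist(),np.round(W[l==i+1].min(0),3).tolist(),np.round(W[l==i+1].max(0),3).tolist(),p[l==i+1].mean(0).round()) for i,(a,cc) in enumerate(zip(st[1:],c[1:])) if a[4]>40])
t=np.load('last_top.npz'); 
p,d,K,M=shot('top'); W=cloud(d,K,M); X,Y,Z=W[...,0],W[...,1],W[...,2]
m=(X>.46)&(X<.635)&(Y<.15)&(Y>-.05)&(Z>.09)&(Z<.13); print(m.sum())
k,l,st,c=cv2.connectedComponentsWithStats(m.astype(np.uint8)); print([(int(a[4]),np.round(cc).tolist(),np.round(W[l==i+1].mean(0),3).tolist()) for i,(a,cc) in enumerate(zip(st[1:],c[1:])) if a[4]>5])
for o in finder.cut_out('top','stone0_c'): print(round(o['p'],2),np.round(o['pixel']),o['region'].sum())
"
```

```text
[(394, [357.0, 37.0], [0.661, -0.24, 0.009], [0.684, -0.217, 0.019], array([151., 137., 115.]))]
63
[(62, [286.0, 193.0], [0.552, 0.145, 0.111])]
```

```bash
python3 -c "
from h import *
z=np.load('last_wrist.npz'); W=cloud(z['d'],z['K'],z['M']); X,Y,Z=W[...,0],W[...,1],W[...,2]; p=z['p']
m=(X>.5)&(X<.7)&(Y<-.11)&(Y>-.27)&(Z>.010)&(Z<.026); k,l,st,c=cv2.connectedComponentsWithStats(m.astype(np.uint8)); print([(int(a[4]),np.round(cc).tolist(),np.round(W[l==i+1].min(0),3).tolist(),np.round(W[l==i+1].max(0),3).tolist(),p[l==i+1].mean(0).round()) for i,(a,cc) in enumerate(zip(st[1:],c[1:])) if a[4]>40])
a=cv2.resize(p[0:100,230:430],(800,400),interpolation=cv2.INTER_CUBIC); b=cv2.imread('pics/w7.png')[0:120,200:440]; b=cv2.resize(b,(400,200)); t=np.load('last_top.npz')['p']; t=cv2.resize(t[150:220,240:420],(400,156))[:,:,::-1]
c=np.zeros((600,800,3),np.uint8); c[:400]=a[:,:,::-1]; c[400:,:400]=b; c[400:556,400:]=t; cv2.imwrite('pics/c5.png',c)
"
```

```text
[(810, [319.0, 43.0], [0.581, -0.248, 0.01], [0.691, -0.127, 0.026], array([130., 104.,   5.])), (404, [357.0, 37.0], [0.661, -0.24, 0.01], [0.684, -0.217, 0.019], array([151., 136., 114.]))]
```

View pics/c5.png

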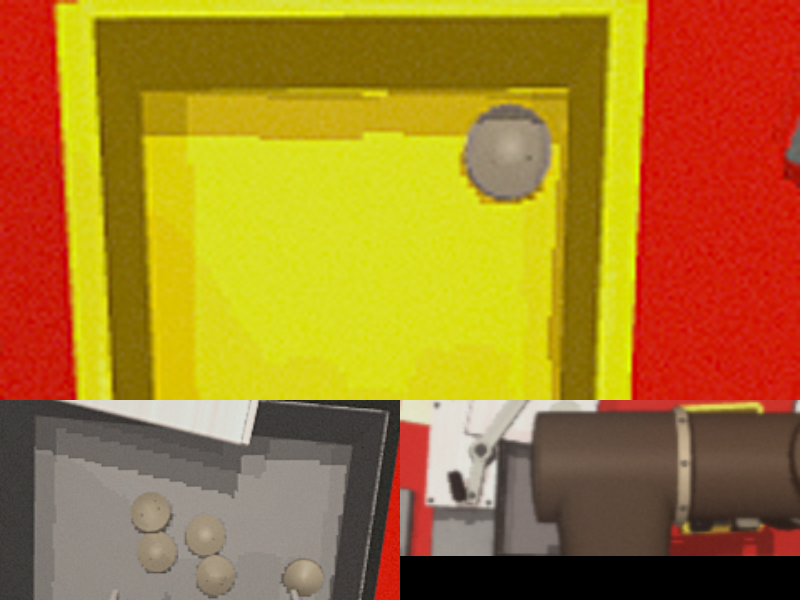

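```bash
python3 -m handwheel '[[1,-1,-0.5,-3,0],[1,-2,-0.95,-7,0],[1,-2,-0.95,-11,0],[1,-2,-0.95,-13,0],[1,-2,-0.95,-13.8,0],[1,-2,-0.95,-13.8,0]]'; python3 -c "
from h import *
pr()"; python3 -m handwheel '[[1,0,0,-0.7,0],[1,0,0,-1.5,0],[1,0,0,-2.3,0],[1,0,0,-3.1,0],[1,0,0,-3.9,0],[1,0,0,-4.7,0],[1,0,0,-5.5,0],[1,0,0,-6.3,0]]' 8;  python3 -c "
from h import *
pr()"
```

```text
time_s: 33.52
tcp_pos: [0.505, -0.2048, 0.1372]
eef_rot: [180.0, -0.1, 1.6]
contact_force: [-0.6, -0.2, -0.3]
gripper_width: 0.018
gripper_force: 25.0
t 33.525 tcp [ 0.505  -0.2048  0.1372] nose-down -0.0 n 9167/19035 back [0.058 0.133] lip [0.15  0.135] (tool x,z)
time_s: 34.58
tcp_pos: [0.5047, -0.2046, 0.0726]
eef_rot: [-180.0, 0.0, 1.6]
contact_force: [-0.3, -0.1, 0.1]
gripper_width: 0.0183
gripper_force: 8.0
t 34.575 tcp [ 0.5047 -0.2046  0.0726] nose-down -0.9 n 15123/23113 back [0.004 0.068] lip [0.132 0.068] (tool x,z)
```

```bash
python3 -m handwheel '[[1,0,0,-0.2,0],[1,0,0,-0.3,0],[1,0,0,-0.3,0]]'; python3 -m handwheel '[[1,0,0,0,0],[1,0.6,0,0,0],[1,1.2,0,0,0],[1,1.8,0.1,0,0],[1,2.4,0.1,0,0],[1,3,0.1,0,0],[1,3.6,0.1,0,0],[1,4.2,0.1,0,0]]' 60; python3 -m handwheel '[[1,0.2,0,0,0],[1,0.4,0,0,0],[1,0.5,0,0,0],[1,0.5,0,0,0]]'; python3 -c "
from h import *
pr(); onpan()"
```

```text
time_s: 35.0
tcp_pos: [0.5051, -0.2048, 0.0709]
eef_rot: [180.0, -0.0, 1.6]
contact_force: [-1.4, -1.5, 3.5]
gripper_width: 0.0182
gripper_force: 8.0
time_s: 36.0
tcp_pos: [0.5471, -0.2038, 0.0709]
eef_rot: [180.0, -0.0, 1.6]
contact_force: [-2.2, 0.3, 5.7]
gripper_width: 0.0175
gripper_force: 60.0
time_s: 36.5
tcp_pos: [0.5521, -0.2038, 0.0709]
eef_rot: [180.0, -0.0, 1.6]
contact_force: [-2.2, -0.8, 6.3]
gripper_width: 0.0175
gripper_force: 60.0
t 36.5 tcp [ 0.5521 -0.2038  0.0709] nose-down -1.3 n 16148/22845 back [0.    0.067] lip [0.131 0.066] (tool x,z)
pitch -1.2 pan blobs [(513, [321.0, 152.0])]
```

```bash
cat >> h.py <<'E'
def greys():
    z=np.load('last_wrist.npz'); H=np.array(imaging.get_calibration('wrist')['hand_eye']); T=cloud(z['d'],z['K'],H); W=cloud(z['d'],z['K'],z['M']); p=z['p'].astype(int)
    m=(abs(p[...,0]-151)<45)&(p[...,0]-p[...,2]>22)&(p[...,0]-p[...,2]<60)&(p[...,0]-p[...,1]<35)&(np.mgrid[:400,:640][0]<230)
    k,l,st,c=cv2.connectedComponentsWithStats(m.astype(np.uint8))
    for i,(a,cc) in enumerate(zip(st[1:],c[1:])):
        if a[4]>80: print(int(a[4]),np.round(cc),'tool',np.round(np.nanmean(T[l==i+1],0),3),'world',np.round(np.nanmean(W[l==i+1],0),3),'min',np.round(np.nanmin(W[l==i+1],0),3),'max',np.round(np.nanmax(W[l==i+1],0),3))
E
python3 -c "
from h import *
shot('wrist','w8'); greys()"
```

```text
1297 [371.  15.] tool [0.12  0.027 0.054] world [ 0.673 -0.228  0.017] min [ 0.664 -0.24   0.006] max [ 0.682 -0.216  0.022]
```

```bash
python3 -m handwheel '[[1,-0.1,0,0,0],[1,-0.2,0,0,0],[1,-0.2,0,0.3,0],[1,-0.2,0,0.9,0],[1,-0.2,0,1.7,0],[1,-0.2,0,2.7,0],[1,-0.2,0,3.9,0],[1,-0.2,0,5.1,0]]'; python3 -m handwheel '[[1,0,0,1.2,0],[1,0,0,2.7,0],[1,0,0,4.7,0],[1,0,0,6.7,0],[1,0,0,8.7,0],[1,0,0,10.7,0],[1,0,0,12.2,0],[1,0,0,13,0]]'; python3 -c "
from h import *
pr(); greys()"
```

```text
time_s: 37.65
tcp_pos: [0.5499, -0.2036, 0.1224]
eef_rot: [180.0, -0.0, 1.6]
contact_force: [0.5, 0.1, -0.2]
gripper_width: 0.0174
gripper_force: 60.0
time_s: 38.65
tcp_pos: [0.5499, -0.2036, 0.2524]
eef_rot: [180.0, -0.1, 1.6]
contact_force: [-0.8, 0.5, -1.8]
gripper_width: 0.0179
gripper_force: 60.0
t 38.65 tcp [ 0.5499 -0.2036  0.2524] nose-down -0.2 n 13784/19702 back [0.047 0.067] lip [0.131 0.067] (tool x,z)
448 [19. 14.] tool [ 0.168 -0.318  0.251] world [0.709 0.119 0.001] min [ 0.668  0.005 -0.002] max [0.723 0.131 0.155]
1318 [371.  16.] tool [0.12  0.027 0.054] world [ 0.671 -0.227  0.199] min [ 0.662 -0.24   0.186] max [ 0.68  -0.216  0.203]
231 [570.   3.] tool [0.179 0.26  0.253] world [ 0.736 -0.459  0.   ] min [ 0.73  -0.491 -0.002] max [ 0.739 -0.441  0.003]
233 [634. 133.] tool [0.044 0.358 0.252] world [ 0.604 -0.561  0.   ] min [ 0.588 -0.57  -0.002] max [ 0.619 -0.55   0.003]
1043 [ 23. 153.] tool [ 0.033 -0.269  0.159] world [0.575 0.066 0.093] min [0.55  0.054 0.079] max [0.597 0.091 0.098]
1050 [ 64. 167.] tool [ 0.02  -0.235  0.16 ] world [0.564 0.032 0.093] min [0.537 0.018 0.079] max [0.586 0.056 0.097]
```

```bash
python3 -m handwheel '[[1,-0.2,0.4,0,0],[1,-0.5,1.5,0,0],[1,-0.8,3,0,0],[1,-1.1,4.5,0,0],[1,-1.5,6,0,0],[1,-1.9,7.5,0,0],[1,-2.3,9,0,0],[1,-2.7,10.5,0,0]]'; python3 -m handwheel '[[1,-0.4,1.5,0,0],[1,-0.8,3,0,0],[1,-1.2,4.5,0,0],[1,-1.6,6,0,0],[1,-2,7.5,0,0],[1,-2.4,9,0,0],[1,-2.8,10.5,0,0],[1,-3.2,12,0,0]]'; python3 -m handwheel '[[1,-0.4,0.8,0,0],[1,-0.8,1.4,-0.4,0],[1,-1.2,1.4,-1,0],[1,-1.5,1.4,-1.6,0],[1,-1.6,1.4,-2,0],[1,-1.6,1.4,-2,0]]'; python3 -c "
from h import *
pr(); greys()"; python3 -m handwheel '[[1,0,0,0,0],[1,0,0,0,0],[1,0,0,0,0],[1,0,0,0,0]]' 4;python3 -c "
from h import *
pr()"
```

```text
time_s: 39.7
tcp_pos: [0.5225, -0.0976, 0.2514]
eef_rot: [-180.0, -0.0, 1.6]
contact_force: [0.2, 0.4, -0.9]
gripper_width: 0.0175
gripper_force: 60.0
time_s: 40.7
tcp_pos: [0.4905, 0.0224, 0.2513]
eef_rot: [-180.0, -0.0, 1.6]
contact_force: [0.2, -0.9, -1.0]
gripper_width: 0.0176
gripper_force: 60.0
time_s: 41.45
tcp_pos: [0.4746, 0.0351, 0.231]
eef_rot: [180.0, 0.0, 1.6]
contact_force: [0.1, 0.3, -1.0]
gripper_width: 0.0171
gripper_force: 60.0
t 41.45 tcp [0.4746 0.0351 0.231 ] nose-down -0.3 n 13706/20630 back [0.047 0.067] lip [0.131 0.067] (tool x,z)
1320 [371.  16.] tool [0.12  0.027 0.054] world [0.596 0.011 0.177] min [ 0.586 -0.001  0.164] max [0.606 0.023 0.182]
210 [407. 100.] tool [0.078 0.069 0.137] world [ 0.555 -0.031  0.094] min [ 0.544 -0.037  0.08 ] max [ 0.565 -0.006  0.193]
time_s: 42.0
tcp_pos: [0.4748, 0.0354, 0.2314]
eef_rot: [-180.0, -0.0, 1.6]
contact_force: [-0.2, -0.9, -0.6]
gripper_width: 0.0179
gripper_force: 4.0
t 42.0 tcp [0.4748 0.0354 0.2314] nose-down 29.6 n 8503/18517 back [0.008 0.084] lip [0.127 0.152] (tool x,z)
```

```bash
python3 -m handwheel '[[1,0,0,0,0],[1,0,0,2,0],[1,0,0,5,0],[1,0,0,8,0],[1,-2,0,10,0],[1,-2,0,10,0]]' 25; python3 -c "
from h import *
pr(); onpan(); greys()"
```

```text
time_s: 42.8
tcp_pos: [0.4548, 0.0355, 0.3332]
eef_rot: [-179.9, -0.2, 1.6]
contact_force: [0.4, 0.1, -1.3]
gripper_width: 0.0176
gripper_force: 25.0
t 42.8 tcp [0.4548 0.0355 0.3332] nose-down 29.8 n 7583/11091 back [0.008 0.084] lip [0.074 0.125] (tool x,z)
pitch 29.9 pan blobs []
401 [293.  49.] tool [ 0.131 -0.03   0.238] world [0.586 0.07  0.094] min [0.575 0.058 0.081] max [0.598 0.082 0.099]
431 [348.  61.] tool [0.12  0.027 0.24 ] world [0.576 0.012 0.092] min [ 0.564 -0.     0.08 ] max [0.589 0.023 0.097]
839 [327.  74.] tool [0.107 0.005 0.239] world [0.563 0.034 0.093] min [0.54  0.019 0.08 ] max [0.585 0.049 0.098]
413 [296.  72.] tool [ 0.109 -0.027  0.24 ] world [0.563 0.066 0.092] min [0.552 0.055 0.079] max [0.575 0.079 0.097]
404 [381.  83.] tool [0.098 0.063 0.239] world [ 0.555 -0.025  0.093] min [ 0.538 -0.037  0.08 ] max [ 0.567 -0.005  0.217]
131 [219. 215.] tool [-0.075 -0.147  0.319] world [0.376 0.18  0.013] min [ 0.353  0.159 -0.001] max [0.392 0.206 0.032]
576 [263. 221.] tool [-0.088 -0.086  0.331] world [0.365 0.12  0.   ] min [ 0.352  0.078 -0.003] max [0.467 0.146 0.282]
```

```bash
python3 -m handwheel '[[1,0.5,-5,0,0],[1,1,-11,0,0.6],[1,1.5,-17,0,0.6],[1,1.86,-23,0,0.6],[1,1.86,-29,0,0.6],[1,1.86,-35,0,0.6],[1,1.86,-40,0,0.6],[1,1.86,-42.6,-2,0.6]]'; python3 -m handwheel '[[1,0,0,-4,0],[1,0,0,-9,0],[1,0,0,-13,0],[1,0,0,-15,0],[1,0,0,-15,0]]'; python3 -c "
from h import *
pr(); z=np.load('last_wrist.npz'); W=cloud(z['d'],z['K'],z['M']); X,Y,Z=W[...,0],W[...,1],W[...,2]
m=(z['p'].max(-1)<70)&(Z>-.003)&(Z<.012)&(X>.42)&(X<.62)&(Y<-.32)&(Y>-.46); print(m.sum(),cv2.minAreaRect((W[m][:,:2]*1000).astype(np.float32)))"
```

```text
time_s: 43.9
tcp_pos: [0.4734, -0.3938, 0.3102]
eef_rot: [180.0, 0.0, 2.1]
contact_force: [-0.0, 0.5, -2.5]
gripper_width: 0.0177
gripper_force: 25.0
time_s: 44.52
tcp_pos: [0.4719, -0.3902, 0.1581]
eef_rot: [-179.8, 0.3, 2.2]
contact_force: [0.9, 0.7, -1.1]
gripper_width: 0.0177
gripper_force: 25.0
t 44.525 tcp [ 0.4719 -0.3902  0.1581] nose-down 29.8 n 8167/18004 back [0.008 0.084] lip [0.141 0.16 ] (tool x,z)
6497 ((504.4159240722656, -389.0013122558594), (149.61480712890625, 114.73101043701172), 2.049436092376709)
```

```bash
python3 -m handwheel '[[1,0.1,0,-1.5,0],[1,0.1,0,-3,0],[1,0.1,0,-3.3,0],[1,0.1,0,-3.3,0]]'; python3 -c "
from h import *
print(get_state()['tcp_pos'],get_state()['contact_force'])"; python3 -m handwheel '[[1,-0.57,0,-0.4,0],[1,-1.14,0,-0.75,0],[1,-2.27,-0.1,-1.55,0],[1,-3.33,-0.13,-2.45,0],[1,-4.3,-0.17,-3.45,0],[1,-5.19,-0.2,-4.55,0],[1,-5.97,-0.23,-5.55,0],[1,-5.97,-0.23,-5.6,0]]' 8; python3 -c "
from h import *
pr()"
```

```text
time_s: 45.08
tcp_pos: [0.4743, -0.3907, 0.1284]
eef_rot: [180.0, -0.0, 2.2]
contact_force: [-0.3, 0.8, -1.0]
gripper_width: 0.0178
gripper_force: 25.0
[ 0.47431996 -0.39065563  0.12838505] [-0.25070255  0.8203661  -1.03221444]
time_s: 46.08
tcp_pos: [0.4136, -0.3927, 0.0714]
eef_rot: [-180.0, 0.1, 2.2]
contact_force: [0.2, -0.2, -2.1]
gripper_width: 0.0176
gripper_force: 8.0
t 46.075 tcp [ 0.4136 -0.3927  0.0714] nose-down -2.1 n 15376/22786 back [0.001 0.069] lip [0.131 0.065] (tool x,z)
```

```bash
python3 -m handwheel '[[1,0,0,-0.2,0],[1,0,0,-0.2,0]]' 4; python3 -c "
from h import *
pr()"; python3 -m handwheel '[[0.6,0,0,-0.2,0],[0.3,0,0,-0.2,0],[0.3,0,0,-0.2,0],[0.3,0,0,-0.2,0],[0,0,0,2,0],[0,0,0,7,0],[0,0.5,0,13,0],[0,0.5,0,19,0]]' 10; python3 -m handwheel '[[0,2,0,5,0],[0,2,0,5,0],[0,2,0,5,0]]'; python3 - <<'E'
from h import *
p,d,K,M=shot('wrist','w9'); W=cloud(d,K,M); X,Y,Z=W[...,0],W[...,1],W[...,2]; print(get_state()['tcp_pos'])
hs=cv2.cvtColor(p,cv2.COLOR_RGB2HSV); reg=(X>.35)&(X<.6)&(Y>-.5)&(Y<-.3)
pan=reg&(Z>.004)&(Z<.012)&(hs[...,1]<60)&(hs[...,2]>110); print('pan',cv2.minAreaRect((W[pan][:,:2]*1000).astype(np.float32)),np.median(Z[pan]))
A=np.c_[W[pan][:,:2],np.ones(pan.sum())]; print(np.linalg.lstsq(A,W[pan][:,2],rcond=None)[0])
mt=reg&(Z>.0005)&(Z<.01)&(hs[...,2]<75); print('mat',cv2.minAreaRect((W[mt|pan][:,:2]*1000).astype(np.float32)))
E
```

```text
time_s: 46.38
tcp_pos: [0.4149, -0.3931, 0.0707]
eef_rot: [180.0, -0.0, 2.2]
contact_force: [-0.6, -0.6, 2.4]
gripper_width: 0.0179
gripper_force: 4.0
t 46.375 tcp [ 0.4149 -0.3931  0.0707] nose-down -1.5 n 15902/22783 back [0.    0.069] lip [0.131 0.065] (tool x,z)
time_s: 47.42
tcp_pos: [0.4196, -0.3928, 0.2623]
eef_rot: [180.0, -0.0, 2.2]
contact_force: [1.3, -0.1, -0.6]
gripper_width: 0.087
gripper_force: 0.0
time_s: 47.8
tcp_pos: [0.4394, -0.3925, 0.3097]
eef_rot: [-180.0, 0.0, 2.2]
contact_force: [0.3, 0.2, -0.2]
gripper_width: 0.0876
gripper_force: 0.0
[ 0.43902616 -0.39246933  0.30912193]
pan ((463.96746826171875, -323.1717529296875), (58.605186462402344, 88.21060943603516), 81.44166564941406) 0.005006804515266694
[-0.00424509 -0.0317289  -0.00321184]
mat ((497.8065185546875, -371.7861633300781), (161.55419921875, 148.61322021484375), 2.0713601112365723)
```

```bash
python3 - <<'E'
from h import *
z=np.load('last_wrist.npz'); K,M,p,d=z['K'],z['M'],z['p'],z['d']; W=cloud(d,K,M); X,Y,Z=W[...,0],W[...,1],W[...,2]
hs=cv2.cvtColor(p,cv2.COLOR_RGB2HSV); reg=(X>.43)&(X<.59)&(Y>-.46)&(Y<-.33)
pan=reg&(Z>.0035)&(Z<.012)&(hs[...,1]<60)&(hs[...,2]>110); k,l,st,c=cv2.connectedComponentsWithStats(pan.astype(np.uint8))
for i in range(1,k):
    if st[i,4]>300:
        q=W[l==i]; print(st[i,4],cv2.minAreaRect((q[:,:2]*1000).astype(np.float32)),np.median(q[:,2]),np.linalg.lstsq(np.c_[q[:,:2],np.ones(len(q))],q[:,2],rcond=None)[0])
w=reg&(Z>.015)&(Z<.055)&(hs[...,1]<60); print('walls',w.sum(),cv2.minAreaRect((W[w][:,:2]*1000).astype(np.float32)))
E
```

```text
787 ((468.2990417480469, -336.51092529296875), (24.516860961914062, 75.49163818359375), 81.1948013305664) 0.005342461893220185 [ 0.00363926 -0.04655196 -0.01212031]
walls 229 ((468.25213623046875, -351.2717590332031), (3.721698045730591, 75.45780181884766), 80.99039459228516)
```

```bash
cat > sc.py <<'E'
from h import *
p,d,K,M=shot('wrist','w10'); W=cloud(d,K,M); X,Y,Z=W[...,0],W[...,1],W[...,2]; hs=cv2.cvtColor(p,cv2.COLOR_RGB2HSV)
for o in finder.cut_out('wrist','scoop')[:2]:
    m=o['region']; print('scoop',round(o['p'],2),np.round(o['pixel']),m.sum(),np.round(np.nanmedian(W[m],0),4))
    mm=cv2.dilate(m.astype(np.uint8),np.ones((25,25)))>0
    h=mm&(Z>.045)&(Z<.14)&(hs[...,1]>90)&(np.mgrid[:400,:640][0]<235)
    if h.sum()>100:
        P=W[h]; c=P.mean(0); v=np.linalg.svd(P-c)[2][0]; v*=np.sign(v[2]); v/=np.linalg.norm(v); print('handle',len(P),c,v,'yaw',np.degrees(np.arctan2(-v[1],-v[0])),'elev',np.degrees(np.arcsin(v[2])))
        n=np.array([-v[0],-v[1],0]); n=n/np.linalg.norm(n)*v[2]; n[2]=np.hypot(v[0],v[1]); a=c+v*((.088+.005-c[2])/v[2])-7e-3*n; a+=v*(.088-a[2])/v[2]; print('grip axis pt',a)
    q=mm&(Z>.003)&(Z<.012)&(hs[...,1]<60)&(hs[...,2]>100); print('pan',q.sum(),cv2.minAreaRect((W[q][:,:2]*1000).astype(np.float32)),np.median(Z[q]))
    q=mm&(Z>.015)&(Z<.055)&(hs[...,1]<60); print('walls',q.sum(),cv2.minAreaRect((W[q][:,:2]*1000).astype(np.float32)))
E
python3 sc.py
python3 - <<'E'
from h import *
p,d,K,M=shot('top','t11'); W=cloud(d,K,M)
for q in ('scoop','scoop_grip'):
  for o in finder.cut_out('top',q): print(q,round(o['p'],2),np.round(o['pixel']),o['region'].sum(),np.round(np.nanmedian(W[o['region']],0),4))
a=cv2.imread('pics/w10.png'); b=cv2.resize(p[130:290,380:500],(300,400))[:,:,::-1]
c=cv2.resize(np.hstack([a,b]),(800,int(400*800/940))); cv2.imwrite('pics/c6.png',c)
E
```

```text
scoop_grip 0.65 [408. 213.] 160 [ 0.4786 -0.2783  0.0044]
```

View pics/c6.png

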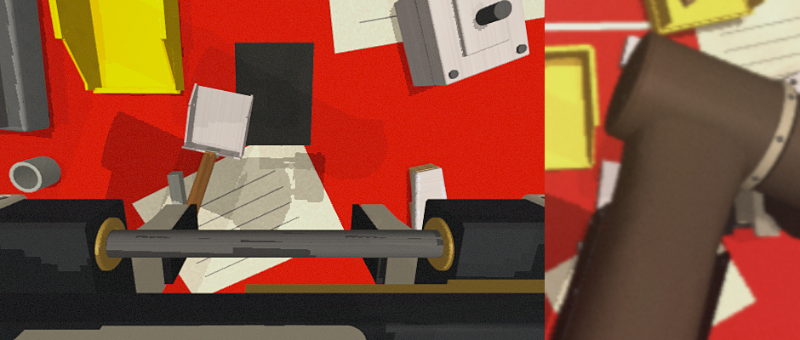

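```bash
cat > sc.py <<'E'
from h import *
z=np.load('last_wrist.npz'); p,d,K,M=z['p'],z['d'],z['K'],z['M']; W=cloud(d,K,M); X,Y,Z=W[...,0],W[...,1],W[...,2]; hs=cv2.cvtColor(p,cv2.COLOR_RGB2HSV); row=np.mgrid[:400,:640][0]
h=(X>.3)&(X<.6)&(Y>-.5)&(Y<-.25)&(Z>.03)&(Z<.13)&(hs[...,1]>90)&(hs[...,0]<18)&(row<232)
P=W[h]; c=P.mean(0); v=np.linalg.svd(P-c)[2][0]; v*=np.sign(v[2]); print('handle',len(P),c,v,'yaw',np.degrees(np.arctan2(-v[1],-v[0])),'elev',np.degrees(np.arcsin(v[2])),'z',P[:,2].min(),P[:,2].max())
e=np.array([-v[0],-v[1],0]); e/=np.linalg.norm(e); n=e*v[2]+np.array([0,0,np.hypot(v[0],v[1])])
a=c-7e-3*n; 
for g in (.088,.084): b=a+v*((g-a[2])/v[2]); print('axis at z',g,b,'-> origin',b+e*.091)
grey=(hs[...,1]<60)&(hs[...,2]>100)&(X>.41)&(X<.6)&(Y>-.5)&(Y<-.27)
k,l,st,cc=cv2.connectedComponentsWithStats((grey&(Z>.003)&(Z<.06)).astype(np.uint8))
for i in range(1,k):
    if st[i,4]>400: q=W[l==i]; q=q; print('pan',st[i,4],np.round(cc[i]),cv2.minAreaRect((q[:,:2]*1000).astype(np.float32)),np.median(q[:,2]))
E
python3 sc.py
```

```text
handle 871 [ 0.39733787 -0.29635419  0.07123618] [-0.69658281  0.15118537  0.70136679] yaw -12.24547688013185 elev 44.536764733683825 z 0.03315966564853701 0.09668308428067413
axis at z 0.088 [ 0.37093496 -0.29062374  0.088     ] -> origin [ 0.45986451 -0.30992489  0.088     ]
axis at z 0.084 [ 0.37490768 -0.29148597  0.084     ] -> origin [ 0.46383723 -0.31078712  0.084     ]
pan 3273 [268. 145.] ((462.7601013183594, -314.10186767578125), (76.29194641113281, 97.96825408935547), 81.31133270263672) 0.004959487194129142
```

```bash
python3 -m handwheel '[[0.3,-3,5,-3,-7],[0.3,-6.4,10.1,-7,-13.7],[0.3,-6.4,10.1,-12,-13.7],[0.3,-6.4,10.1,-17,-13.7],[0.3,-6.4,10.1,-21,-13.7],[0.3,-6.4,10.1,-24.4,-13.7],[0.3,-6.4,10.1,-24.4,-13.7],[1,-6.4,10.1,-24.4,-13.7]]'; python3 -m handwheel '[[1,0,0,0,0],[1,0,0,0,0],[1,0,0,0,0],[1,0,0,0,0],[1,0,0,0,0],[1,0,0,0,0],[1,0,0,0,0],[1,0,0,0,0]]' 40;  python3 -m handwheel '[[1,0,0,0.5,0],[1,0,0,2,0],[1,0,0,4,0],[1,0,0,6,0],[1,0,0,6,0]]'; python3 -c "
from h import *
pr()"
```

```text
time_s: 49.1
tcp_pos: [0.3763, -0.2923, 0.0673]
eef_rot: [180.0, -0.0, -11.5]
contact_force: [-0.1, -0.7, -0.8]
gripper_width: 0.056
gripper_force: 0.0
time_s: 50.1
tcp_pos: [0.3756, -0.2919, 0.0664]
eef_rot: [180.0, 0.0, -11.5]
contact_force: [-1.9, 0.7, 4.6]
gripper_width: 0.0181
gripper_force: 40.0
time_s: 50.72
tcp_pos: [0.3765, -0.2921, 0.1275]
eef_rot: [180.0, -0.2, -11.5]
contact_force: [-0.2, 0.9, -1.2]
gripper_width: 0.0179
gripper_force: 39.9
t 50.725 tcp [ 0.3765 -0.2921  0.1275] nose-down -0.6 n 13079/20861 back [0.046 0.064] lip [0.131 0.064] (tool x,z)
```

```bash
cat >> h.py <<'E'
def panfit():
    z=np.load('last_wrist.npz'); H=np.array(imaging.get_calibration('wrist')['hand_eye']); T=cloud(z['d'],z['K'],H)
    m=(abs(T[...,2]-.0645)<.004)&(abs(T[...,1])<.06)&(T[...,0]>.03)&(T[...,0]<.14); out=[]
    for x in np.arange(.06,.125,.01):
        s=T[m&(abs(T[...,0]-x)<.003)]; out.append((x,np.percentile(s[:,1],.5),np.percentile(s[:,1],99.5)))
    o=np.array(out); mid=o[:,1:].mean(1); f=np.polyfit(o[:,0],mid,1); print('width',np.ptp(o[:,1:],axis=1).round(4),'mid y(tool) at x=.09',np.polyval(f,.09),'yaw rel',np.degrees(f[0]))
E
python3 -c "
from h import *
panfit()"
```

```text
width [0.0811 0.0811 0.0811 0.081  0.0809 0.0809 0.0809] mid y(tool) at x=.09 -0.001096543824556399 yaw rel -2.8615833390906427
```

```bash
python3 -m handwheel '[[1,0.5,-1.5,0,3],[1,1.5,-4,0,7],[1,3,-7,0,12.2],[1,4,-9,0,12.2],[1,4,-9.9,-1,12.2],[1,4,-9.9,-3,12.2],[1,4,-9.9,-5,12.2],[1,4,-9.9,-5.8,12.2]]'; python3 -m handwheel '[[1,0,0,-0.1,0],[1,0,0,-0.2,0]]'; python3 -c "
from h import *
pr();panfit()"
```

```text
time_s: 51.78
tcp_pos: [0.4134, -0.3906, 0.0674]
eef_rot: [-180.0, 0.3, 0.7]
contact_force: [-16.3, 4.5, 38.0]
gripper_width: 0.0177
gripper_force: 39.9
time_s: 52.02
tcp_pos: [0.414, -0.3907, 0.0675]
eef_rot: [180.0, 0.1, 0.7]
contact_force: [-9.6, 5.0, 22.4]
gripper_width: 0.0177
gripper_force: 39.9
t 52.025 tcp [ 0.414  -0.3907  0.0675] nose-down -2.0 n 16097/22777 back [0.001 0.066] lip [0.13  0.062] (tool x,z)
width [0.117  0.1172 0.1189 0.1184 0.1187 0.1183 0.119 ] mid y(tool) at x=.09 -0.00018397170505828802 yaw rel 0.645421088314603
```

```bash
python3 -m handwheel '[[1,0,0,0.15,0],[1,0,0,0.2,0]]' 6; python3 -m handwheel '[[0.7,0,0,0,0],[0.5,0,0,0,0],[0.3,0,0,0,0],[0.3,0,0,0,0],[0.3,0,0,2,0],[0.1,0,0,7,0],[0,0,0,12,0],[0,1.5,0,18,0]]'; python3 -m handwheel '[[0,2,0,5,0],[0,2,0,5,0],[0,2,0,5,0]]'; python3 -c "
from h import *
shot('wrist','w12')"; python3 sc.py
```

```text
time_s: 52.32
tcp_pos: [0.4153, -0.3905, 0.068]
eef_rot: [-180.0, 0.0, 0.7]
contact_force: [0.3, -0.5, -1.8]
gripper_width: 0.0177
gripper_force: 6.0
time_s: 53.32
tcp_pos: [0.4296, -0.3905, 0.2496]
eef_rot: [-180.0, 0.1, 0.7]
contact_force: [1.5, 0.1, -0.5]
gripper_width: 0.0843
gripper_force: 0.0
time_s: 53.7
tcp_pos: [0.4505, -0.3906, 0.2979]
eef_rot: [-180.0, 0.0, 0.7]
contact_force: [-0.3, 0.2, -0.2]
gripper_width: 0.0877
gripper_force: 0.0
handle 1121 [ 0.43001484 -0.39067611  0.08176588] [-0.70871774 -0.00463791  0.7054769 ] yaw 0.3749430168024958 elev 44.86808472901605 z 0.04463789643579019 0.11356610225189517
axis at z 0.088 [ 0.41382993 -0.39078203  0.088     ] -> origin [ 0.50482798 -0.39018653  0.088     ]
axis at z 0.084 [ 0.4178483  -0.39075573  0.084     ] -> origin [ 0.50884635 -0.39016023  0.084     ]
pan 5646 [322. 122.] ((504.3205261230469, -389.6172180175781), (98.1966781616211, 93.51702117919922), 0.7153692245483398) 0.005335445227775293
```

```bash
python3 -m handwheel '[[0,0.5,6,1,5],[0,1,12,2,12],[0,2,18,2,12],[0,3,24,2,12],[0,4,30,2,12],[0,5,36,2,12],[0,6,42,2,12],[0,6,48,2,12]]'; python3 -m handwheel '[[0,0.5,6,-1,0],[0,1,10,-2,0],[0,1,10,-2,0],[0,1,10,-2,0]]'; python3 - <<'E'
from h import *
p,d,K,M=shot('wrist','w13'); W=cloud(d,K,M); X,Y,Z=W[...,0],W[...,1],W[...,2]; print(get_state()['tcp_pos'],get_state()['eef_rot'])
m=(Z>.195)&(Z<.22)&(X>.5)&(X<.62)&(Y>.14)&(Y<.25)&(np.mgrid[:400,:640][0]<232); print(m.sum(),W[m].mean(0),cv2.minAreaRect((W[m][:,:2]*1000).astype(np.float32)))
E
```

```text
time_s: 54.75
tcp_pos: [0.5101, 0.0907, 0.317]
eef_rot: [180.0, 0.1, 12.7]
contact_force: [0.7, -0.4, -0.3]
gripper_width: 0.0876
gripper_force: 0.0
time_s: 55.25
tcp_pos: [0.5202, 0.1886, 0.2974]
eef_rot: [179.9, 0.1, 12.7]
contact_force: [-0.6, -0.1, -0.8]
gripper_width: 0.0878
gripper_force: 0.0
[0.52038101 0.18824672 0.29785858] [1.79961714e+02 5.95133664e-02 1.26798149e+01]
1346 [0.56246495 0.20154249 0.20782643] ((561.94775390625, 201.4818878173828), (39.815040588378906, 16.59394073486328), 12.929491996765137)
```

```bash
python3 -m handwheel '[[0,4.1,1.27,-1,0],[0,4.1,1.27,-5,0],[0.2,4.1,1.27,-9,0],[0.4,4.1,1.27,-11.9,0],[0.5,4.1,1.27,-11.9,0],[1,4.1,1.27,-11.9,0],[1,4.1,1.27,-11.9,0],[1,4.1,1.27,-11.9,0]]' 8; python3 -m handwheel '[[1,0,0,0,0],[1,0,0,0,0],[1,0,0,0,0],[1,0,0,0,0]]'
```

```text
time_s: 56.3
tcp_pos: [0.5621, 0.202, 0.1805]
eef_rot: [-180.0, -0.1, 12.7]
contact_force: [-0.3, 0.5, 0.3]
gripper_width: 0.0334
gripper_force: 0.0
time_s: 56.8
tcp_pos: [0.5618, 0.2017, 0.1796]
eef_rot: [180.0, -0.0, 12.7]
contact_force: [-0.3, -1.3, 3.3]
gripper_width: 0.0177
gripper_force: 8.0
```

```bash
python3 -m handwheel '[[1,-0.1,-0.25,0,0],[1,-0.2,-0.5,0,0],[1,-0.3,-0.75,0,0],[1,-0.36,-0.98,0,0],[1,-0.36,-0.98,0,0]]'; python3 -m handwheel '[[1,0,0,0,0],[1,0,0,0,0]]' 60; python3 -m handwheel '[[1,0,0,0.4,0],[1,0,0,1.2,0],[1,0,0,2.2,0],[1,0,0,3.2,0],[1,0,0,4.2,0],[1,0,0,5.2,0],[1,0,0,6,0],[1,0,0,6.5,0]]'
```

```text
time_s: 57.42
tcp_pos: [0.5585, 0.193, 0.1797]
eef_rot: [-179.9, -0.1, 12.7]
contact_force: [2.8, 5.4, 2.7]
gripper_width: 0.0161
gripper_force: 8.0
time_s: 57.68
tcp_pos: [0.5586, 0.1931, 0.1797]
eef_rot: [-179.9, -0.1, 12.7]
contact_force: [1.9, 3.9, 3.9]
gripper_width: 0.0158
gripper_force: 60.0
time_s: 58.68
tcp_pos: [0.5575, 0.1914, 0.2443]
eef_rot: [180.0, 0.1, 12.7]
contact_force: [0.4, 0.0, -1.9]
gripper_width: 0.0157
gripper_force: 60.0
```

```bash
python3 -m handwheel '[[1,0,0,2,0],[1,3,0,4,0],[1,6,0,4,0],[1,9,-0.3,4,0],[1,11.4,-0.5,4,0],[1,11.4,-0.5,4,0],[1,11.4,-0.5,4,0]]'; cat > pin.py <<'E'
from h import *
p,d,K,M=shot('wrist','w14'); H=np.array(imaging.get_calibration('wrist')['hand_eye']); T=cloud(d,K,H)
m=(abs(T[...,1])<.015)&(abs(T[...,0])<.025)&(T[...,2]>.004)&(T[...,2]<.066); q=T[m]; print('shaft pts',m.sum())
if m.sum()>20:
    for a in np.arange(.005,.066,.01):
        s=q[(q[:,2]>a)&(q[:,2]<a+.01)]
        if len(s)>5: print(round(a,3),len(s),'y',s[:,1].min().round(4),s[:,1].max().round(4),'x max',s[:,0].max().round(4))
W=cloud(d,K,M); print(get_state()['tcp_pos'])
p,d,K,M=shot('top','t14'); W=cloud(d,K,M); X,Y,Z=W[...,0],W[...,1],W[...,2]
print('pts over tub at cover height',((X>.48)&(X<.61)&(Y>-.02)&(Y<.12)&(Z>.148)&(Z<.165)).sum(),'tub floor',((X>.48)&(X<.61)&(Y>-.02)&(Y<.12)&(Z<.11)).sum())
E
python3 pin.py
```

```text
time_s: 59.55
tcp_pos: [0.6715, 0.1866, 0.2838]
eef_rot: [180.0, 0.1, 12.7]
contact_force: [-0.2, 1.5, -1.1]
gripper_width: 0.0159
gripper_force: 60.0
shaft pts 145
0.035 37 y -0.0031 0.0047 x max 0.0042
0.045 74 y -0.004 0.0055 x max 0.0042
0.055 34 y -0.0041 0.005 x max 0.0042
[0.67138355 0.18674186 0.28419236]
pts over tub at cover height 1617 tub floor 0
```

```bash
python3 -m handwheel '[[1,0.1,0,-2,0],[1,0.1,0,-5,0],[1,0.1,0,-7,0],[1,0.1,0,-7.6,0],[1,0.1,0,-7.9,0],[1,0.1,0,-8.1,0],[1,0.1,0,-8.3,0],[1,0.1,0,-8.3,0]]'; python3 -c "
from h import *
s=get_state();print(s['tcp_pos'],s['contact_force'])"
```

```text
time_s: 60.65
tcp_pos: [0.6732, 0.1872, 0.2017]
eef_rot: [-180.0, -0.0, 12.7]
contact_force: [-0.5, 1.1, 0.5]
gripper_width: 0.0156
gripper_force: 60.0
[0.67323767 0.18722352 0.2017179 ] [-0.45690649  1.13299823  0.51098451]
```

```bash
python3 -m handwheel '[[1,0,0,-0.4,0],[1,0,0,-0.9,0],[1,0,0,-1.4,0],[1,0,0,-1.9,0],[1,0,0,-2.2,0],[1,0,0,-2.3,0],[1,0,0,-2.3,0]]'
```

```text
time_s: 61.52
tcp_pos: [0.6733, 0.1874, 0.1796]
eef_rot: [-180.0, -0.1, 12.7]
contact_force: [-2.3, 4.4, 7.2]
gripper_width: 0.0156
gripper_force: 60.0
```

```bash
python3 -m handwheel '[[0.75,0,0,0,0],[0.6,0,0,0,0],[0.5,0,0,0,0],[0.5,0,0,0,0],[0.3,0,0,4,0],[0,-3,0,9,0],[0,-6,0,11,0],[0,-6,0,11,0]]' 20; python3 - <<'E'
from h import *
p,d,K,M=shot('wrist','w15'); W=cloud(d,K,M); X,Y,Z=W[...,0],W[...,1],W[...,2]
m=(Z>.195)&(Z<.225)&(X>.62)&(X<.73)&(Y>.14)&(Y<.25)&(np.mgrid[:400,:640][0]<232); print(m.sum(),W[m].mean(0),np.median(Z[m]),cv2.minAreaRect((W[m][:,:2]*1000).astype(np.float32)))
t=(Z>.160)&(Z<.172)&(Y>.195)&(Y<.26)&(X>.56)&(X<.67); print('tail',t.sum(),cv2.minAreaRect((W[t][:,:2]*1000).astype(np.float32)))
s=(X>.4)&(X<.68)&(Y>-.08)&(Y<.155)&(Z>.148)&(Z<.159); print('sheet',cv2.minAreaRect((W[s][:,:2]*1000).astype(np.float32)))
p,d,K,M=shot('top','t15'); W=cloud(d,K,M); X,Y,Z=W[...,0],W[...,1],W[...,2]
g=(X>.4)&(X<.68)&(Y>.25)&(Y<.5)
print('ctrl top',cv2.minAreaRect((W[g&(Z>.045)&(Z<.058)][:,:2]*1000).astype(np.float32)))
E
```

```text
time_s: 62.52
tcp_pos: [0.6126, 0.1873, 0.2917]
eef_rot: [-179.9, -0.3, 12.8]
contact_force: [-0.6, 0.1, -0.1]
gripper_width: 0.078
gripper_force: 0.0
1388 [0.6714486  0.18766227 0.20874907] 0.20886598614487345 ((670.96240234375, 187.25099182128906), (39.43569564819336, 15.76447868347168), 13.061336517333984)
tail 1469 ((619.2273559570312, 221.8247528076172), (54.33697509765625, 18.571449279785156), 86.94608306884766)
sheet ((558.8756713867188, 53.08671569824219), (210.02777099609375, 165.68008422851562), 86.8879165649414)
ctrl top ((518.6466064453125, 359.1018371582031), (221.09597778320312, 115.99871063232422), 86.99774169921875)
```

```bash
python3 -m handwheel '[[0,-4,4,0,-8],[0,-8,9,0,-15.8],[0,-12,14,0,-15.8],[0,-13,16.5,0,-15.8],[0,-13,16.5,-1,-15.8],[0,-13,16.5,-1,-15.8],[0,-13,16.5,-1,-15.8]]'; python3 - <<'E'
from h import *
p,d,K,M=shot('wrist','w16'); W=cloud(d,K,M); X,Y,Z=W[...,0],W[...,1],W[...,2]; print(get_state()['tcp_pos'],get_state()['eef_rot'])
row=np.mgrid[:400,:640][0]; R0=(X>.4)&(X<.68)&(Y>.24)&(Y<.5)&(row<232)
print('hist',np.histogram(Z[R0],bins=np.arange(0,.13,.006)))
g=R0&(Z>.085)&(Z<.12); print('grip',g.sum(),W[g].mean(0) if g.sum() else '',cv2.minAreaRect((W[g][:,:2]*1000).astype(np.float32)) if g.sum()>5 else '')
for q in ('vib_grip','set_pointer'):
  for o in finder.cut_out('wrist',q)[:3]: m=o['region']; print(q,round(o['p'],2),np.round(o['pixel']),m.sum(),np.round(np.nanmedian(W[m],0),4))
E
```

```text
time_s: 63.5
tcp_pos: [0.4837, 0.351, 0.2777]
eef_rot: [179.9, 0.0, -3.2]
contact_force: [0.4, -0.4, -0.5]
gripper_width: 0.0877
gripper_force: 0.0
[0.48377704 0.35108562 0.27808852] [ 1.79966888e+02  9.04992984e-03 -3.18096668e+00]
hist (array([ 5138,    85,   236,   242,   603,   291,   706, 11004,  1405,
        6990,   443,    29,    14,     2,     4,    66,   533,    29,
         240,   252,   255]), array([0.   , 0.006, 0.012, 0.018, 0.024, 0.03 , 0.036, 0.042, 0.048,
       0.054, 0.06 , 0.066, 0.072, 0.078, 0.084, 0.09 , 0.096, 0.102,
       0.108, 0.114, 0.12 , 0.126]))
grip 1124 [0.55233007 0.30047348 0.10512283] ((555.7529296875, 284.01446533203125), (62.3125, 163.53237915039062), 46.39494705200195)
vib_grip 0.83 [326. 148.] 607 [0.5204 0.3421 0.0981]
vib_grip 0.21 [614. 224.] 417 [ 0.3943 -0.0124  0.0157]
```

```bash
python3 - <<'E'
from h import *
z=np.load('last_wrist.npz'); p,d,K,M=z['p'],z['d'],z['K'],z['M']; W=cloud(d,K,M); X,Y,Z=W[...,0],W[...,1],W[...,2]
g=(Z>.094)&(Z<.102)&(X>.49)&(X<.56)&(Y>.31)&(Y<.4); r_=cv2.minAreaRect((W[g][:,:2]*1000).astype(np.float32)); print('griptop',g.sum(),r_,W[g].mean(0))
t=(Z>.0555)&(Z<.0625)&(X>.45)&(X<.6)&(Y>.25)&(Y<.46); print('track',cv2.minAreaRect((W[t][:,:2]*1000).astype(np.float32)))
c=np.array(r_[0])/1000; a=np.radians(-3.0); ex=np.array([np.cos(a),np.sin(a)]); ey=np.array([-np.sin(a),np.cos(a)])
L=cv2.cvtColor(p,cv2.COLOR_RGB2LAB)[...,0]
for off in (10,14,16,18,20,22,25,28,31):
    s=[]
    for y in range(-10,102,4):
        P=np.r_[c+ex*off/1e3+ey*y/1e3,.061]; u,v=np.round(proj(P,K,M)).astype(int); s.append('%d'%L[v,u] if 0<=v<232 else '--')
    print(off,' '.join(s))
E
```

```text
griptop 580 ((518.896240234375, 341.9739074707031), (19.382793426513672, 26.953704833984375), 87.01769256591797) [0.51925756 0.34186979 0.09795012]
track ((533.0128784179688, 352.72369384765625), (133.38111877441406, 205.29306030273438), 0.07564437389373779)
10 100 27 38 11 40 191 220 227 226 226 218 219 219 221 220 220 220 220 220 219 219 220 221 220 220 220 217 219
14 208 209 211 210 209 223 223 228 229 228 222 221 223 222 224 221 222 221 222 221 221 220 220 220 220 219 218 218
16 220 223 221 223 221 221 221 227 226 224 222 220 221 223 222 223 222 221 222 220 223 222 217 222 221 221 219 219
18 227 225 227 226 226 226 234 235 232 234 226 227 226 226 227 224 224 223 225 225 223 224 205 237 223 223 221 221
20 134 141 136 136 135 139 145 146 148 155 156 159 160 151 170 177 181 184 186 188 192 195 233 237 217 220 221 223
22 170 170 170 170 174 172 180 178 179 176 171 175 172 172 172 171 172 172 173 172 177 111 229 239 135 142 136 131
25 171 168 170 171 171 167 178 173 175 177 168 173 169 171 171 172 173 169 169 169 173 148 231 212 168 171 169 170
28 170 173 170 169 172 170 170 168 165 170 170 171 172 171 170 172 168 167 171 172 173 142 233 231 168 170 171 169
31 174 173 110 171 170 174 171 140 169 138 172 173 157 173 151 165 173 169 169 170 173 127 236 233 173 169 172 168
```

```bash
python3 - <<'E'
from h import *
z=np.load('last_wrist.npz'); p,d,K,M=z['p'],z['d'],z['K'],z['M']; L=cv2.cvtColor(p,cv2.COLOR_RGB2LAB)[...,0].astype(np.float32)
c=np.array([.51890,.34197]); a=np.radians(-2.98); ex=np.array([np.cos(a),np.sin(a)]); ey=np.array([-np.sin(a),np.cos(a)])
ys=np.arange(66,96,.5)
for zz in (.061,.065):
  for off in (15,16,17,18,19,20,21,23,25,28,31):
    P=np.array([np.r_[c+ex*off/1e3+ey*y/1e3,zz] for y in ys]); uv=proj(P,K,M).astype(np.float32)
    s=cv2.remap(L,uv[None,:,0],uv[None,:,1],cv2.INTER_LINEAR)[0]; k=s>(228 if off<21 else 205); print(zz,off,s.max(),(ys[k].mean().round(2),ys[k].min(),ys[k].max()) if k.any() else '')
W=cloud(d,K,M); u,v=proj(np.r_[c+ex*.025+ey*.080,.061],K,M); print(u,v,W[int(v)-1:int(v)+2,int(u)-3:int(u)+4,2].round(3))
for o in finder.cut_out('wrist','set_pointer')[:3]: print(o['p'],o['pixel'])
E
```

```text
0.061 15 221.80469 
0.061 16 221.65918 
0.061 17 224.125 
0.061 18 229.98438 (np.float64(80.75), np.float64(79.5), np.float64(82.0))
0.061 19 236.875 (np.float64(80.25), np.float64(78.5), np.float64(82.0))
0.061 20 236.7627 (np.float64(80.25), np.float64(78.5), np.float64(82.0))
0.061 21 237.86035 (np.float64(80.25), np.float64(78.0), np.float64(82.5))
0.061 23 237.41016 (np.float64(80.25), np.float64(78.0), np.float64(82.5))
0.061 25 236.28125 (np.float64(80.25), np.float64(78.0), np.float64(82.5))
0.061 28 236.64844 (np.float64(80.25), np.float64(78.0), np.float64(82.5))
0.061 31 236.375 (np.float64(79.75), np.float64(77.0), np.float64(82.5))
0.065 15 222.25 
0.065 16 221.24023 
0.065 17 223.30957 
0.065 18 227.89844 
0.065 19 236.5664 (np.float64(79.75), np.float64(78.0), np.float64(81.5))
0.065 20 236.16016 (np.float64(79.5), np.float64(78.0), np.float64(81.0))
0.065 21 237.04688 (np.float64(79.5), np.float64(77.0), np.float64(82.0))
0.065 23 238.16406 (np.float64(79.5), np.float64(77.0), np.float64(82.0))
0.065 25 236.6875 (np.float64(79.25), np.float64(77.0), np.float64(81.5))
0.065 28 236.5664 (np.float64(79.25), np.float64(77.0), np.float64(81.5))
0.065 31 236.24219 (np.float64(79.0), np.float64(76.5), np.float64(81.5))
251.26736941552375 119.58445050787088 [[0.044 0.06  0.062 0.06  0.061 0.06  0.062]
 [0.045 0.059 0.06  0.061 0.061 0.059 0.059]
 [0.043 0.061 0.06  0.061 0.06  0.06  0.06 ]]
```

```bash
python3 -m handwheel '[[0.2,2,-0.5,-3,0],[0.4,3.52,-0.91,-7,0],[0.4,3.52,-0.91,-12,0],[0.4,3.52,-0.91,-16,0],[0.4,3.52,-0.91,-18.5,0],[0.4,3.52,-0.91,-19.4,0],[0.5,3.52,-0.91,-19.4,0],[1,3.52,-0.91,-19.4,0]]' 10; python3 -m handwheel '[[1,0,0,0,0],[1,0,0,0,0],[1,0,0,0,0],[1,0,0,0,0],[1,0,0,0,0]]'
```

```text
time_s: 64.7
tcp_pos: [0.519, 0.3435, 0.0858]
eef_rot: [-179.9, -0.1, -3.1]
contact_force: [-0.2, -0.0, 1.1]
gripper_width: 0.0387
gripper_force: 0.0
time_s: 65.32
tcp_pos: [0.5185, 0.3431, 0.0851]
eef_rot: [-180.0, -0.0, -3.1]
contact_force: [-1.2, 0.5, 6.5]
gripper_width: 0.0198
gripper_force: 10.0
```

```bash
python3 -m handwheel '[[1,0.04,0.8,0,0],[1,0.1,1.9,0,0],[1,0.16,3,0,0],[1,0.22,4.2,0,0],[1,0.28,5.4,0,0],[1,0.34,6.5,0,0],[1,0.39,7.5,0,0],[1,0.42,8.01,0,0]]';  python3 -m handwheel '[[1,0,0,0,0],[1,0,0,0,0],[0.6,0,0,0,0],[0.4,0,0,0,0],[0.4,0,0,0,0]]'; python3 -m handwheel '[[0,0,0,4,0],[0,0,0,9,0],[0,-1,-2,14,0],[0,-3,-4,18,0],[0,-3.5,-5,19.4,0],[0,-3.5,-5,19.4,0]]'; cat > vb.py <<'E'
from h import *
p,d,K,M=shot('wrist','w17'); W=cloud(d,K,M); X,Y,Z=W[...,0],W[...,1],W[...,2]; L=cv2.cvtColor(p,cv2.COLOR_RGB2LAB)[...,0].astype(np.float32)
g=(Z>.094)&(Z<.102)&(X>.48)&(X<.58)&(Y>.31)&(Y<.46)&(np.mgrid[:400,:640][0]<230); r_=cv2.minAreaRect((W[g][:,:2]*1000).astype(np.float32)); print('griptop',g.sum(),r_)
c=np.array(r_[0])/1000; a=np.radians(-2.98); ex=np.array([np.cos(a),np.sin(a)]); ey=np.array([-np.sin(a),np.cos(a)]); ys=np.arange(-12,12,.25)
for off in (18,19,20,21,23,25,28):
    P=np.array([np.r_[c+ex*off/1e3+ey*y/1e3,.061] for y in ys]); uv=proj(P,K,M).astype(np.float32)
    s=cv2.remap(L,uv[None,:,0],uv[None,:,1],cv2.INTER_LINEAR)[0]; k=s>(228 if off<21 else 205); print(off,s.max(),(ys[k].mean().round(2),ys[k].min(),ys[k].max()) if k.any() else '')
E
python3 vb.py
```

```text
time_s: 66.32
tcp_pos: [0.5235, 0.4239, 0.0851]
eef_rot: [-179.9, -0.1, -3.1]
contact_force: [2.7, -1.3, 4.7]
gripper_width: 0.0194
gripper_force: 10.0
time_s: 66.95
tcp_pos: [0.5219, 0.4224, 0.0837]
eef_rot: [179.9, 0.1, -3.1]
contact_force: [0.6, 0.2, 0.2]
gripper_width: 0.0446
gripper_force: 0.0
time_s: 67.7
tcp_pos: [0.4873, 0.3728, 0.2793]
eef_rot: [-179.9, -0.0, -3.1]
contact_force: [-0.4, -0.0, -0.5]
gripper_width: 0.0873
gripper_force: 0.0
griptop 575 ((523.8462524414062, 423.48931884765625), (19.749794006347656, 27.471620559692383), 85.2631607055664)
18 234.31836 (np.float64(-1.29), np.float64(-6.25), np.float64(1.0))
19 237.75 (np.float64(-1.25), np.float64(-3.0), np.float64(0.5))
20 238.88672 (np.float64(-1.38), np.float64(-3.0), np.float64(0.25))
21 239.23828 (np.float64(-1.62), np.float64(-4.0), np.float64(0.75))
23 237.96484 (np.float64(-1.5), np.float64(-4.25), np.float64(1.25))
25 237.96875 (np.float64(-1.5), np.float64(-4.0), np.float64(1.0))
28 238.40625 (np.float64(-1.5), np.float64(-4.0), np.float64(1.0))
```

```bash
python3 -m handwheel '[[0,-0.5,3,-1,0],[0,-0.5,5,-2,0],[0,-0.5,5,-2,0],[0,-0.5,5,-2,0]]'; python3 vb.py; python3 - <<'E'
from h import *
z=np.load('last_wrist.npz'); p,d,K,M=z['p'],z['d'],z['K'],z['M']; L=cv2.cvtColor(p,cv2.COLOR_RGB2LAB)[...,0].astype(np.float32)
c=np.array([.5235,.4230]); a=np.radians(-2.98); ex=np.array([np.cos(a),np.sin(a)]); ey=np.array([-np.sin(a),np.cos(a)]); ys=np.arange(-16,16,.5)
for off in (-8,-4,0,4,8):
    P=np.array([np.r_[c+ex*off/1e3+ey*y/1e3,.098] for y in ys]); uv=proj(P,K,M).astype(np.float32)
    s=cv2.remap(L,uv[None,:,0],uv[None,:,1],cv2.INTER_LINEAR)[0]; print(off,ys[s<120].min(),ys[s<120].max(),s.astype(int)[::2])
E
```

```text
time_s: 68.25
tcp_pos: [0.4823, 0.4233, 0.257]
eef_rot: [179.9, 0.1, -3.1]
contact_force: [-0.9, -0.5, 0.2]
gripper_width: 0.0873
gripper_force: 0.0
griptop 676 ((524.0089721679688, 423.3742370605469), (19.795923233032227, 27.839773178100586), 86.33190155029297)
18 237.16406 (np.float64(-1.0), np.float64(-5.75), np.float64(1.5))
19 238.74219 (np.float64(-1.5), np.float64(-3.5), np.float64(0.5))
20 238.5 (np.float64(-1.62), np.float64(-3.5), np.float64(0.25))
21 238.85547 (np.float64(-1.5), np.float64(-4.0), np.float64(1.0))
23 238.14453 (np.float64(-1.5), np.float64(-4.25), np.float64(1.25))
25 237.57031 (np.float64(-1.5), np.float64(-4.25), np.float64(1.25))
28 237.88672 (np.float64(-1.25), np.float64(-4.0), np.float64(1.5))
-8 -8.5 10.5 [200 200 199 199 199 202 199 146  44  31  46  45  41  50  53  53  52  51
  44  40  43  43  41  43  35  23  37 176 215 209 209 209]
-4 -8.5 10.5 [203 202 201 202 202 204 201 149  48  32  45  48  52  55  58  56  56  57
  53  59  58  56  51  43  33  16  16 178 216 212 213 212]
0 -9.5 10.5 [130 133 133 134 132 133 128  81  34  37  49  56  54  58  55  57  60  61
  58  57  66  56  53  53  49  27  33 151 165 163 175 197]
4 -16.0 15.0 [ 48  48  37  41  44  45  43  22  24  37  57  56  59  61  61  62  61  59
  60  57  61  56  56  57  45  34  27  36  55  48  32 110]
8 -8.5 10.0 [219 210 200 201 200 203 195 126  39  40  59  61  58  60  58  59  58  62
  57  60  60  64  59  59  46  23  68 200 210 204 200 211]
```

```bash
python3 -m handwheel '[[0.2,2,0,-3,0],[0.4,4.1,0,-8,0],[0.4,4.1,0,-13,0],[0.4,4.1,0,-16,0],[0.4,4.1,0,-17.3,0],[0.5,4.1,0,-17.3,0],[1,4.1,0,-17.3,0],[1,4.1,0,-17.3,0]]' 10; python3 -m handwheel '[[1,0,0,0,0],[1,0,0,0,0],[1,0,0,0,0],[1,0,0,0,0],[1,0,-0.07,0,0],[1,0,-0.14,0,0],[1,0,-0.14,0,0],[1,0,-0.14,0,0]]'; python3 -m handwheel '[[0.6,0,0,0,0],[0.4,0,0,0,0],[0.4,0,0,0,0],[0,0,0,4,0],[0,0,0,9,0],[0,-2,0,14,0],[0,-4.1,0,17.3,0],[0,-4.1,0,17.3,0]]'; python3 vb.py
```

```text
time_s: 69.3
tcp_pos: [0.524, 0.4237, 0.087]
eef_rot: [-179.9, -0.1, -3.1]
contact_force: [0.1, -0.3, 0.2]
gripper_width: 0.0294
gripper_force: 0.0
time_s: 70.3
tcp_pos: [0.5237, 0.4225, 0.0864]
eef_rot: [-179.9, -0.1, -3.1]
contact_force: [-2.6, 1.4, 5.7]
gripper_width: 0.0203
gripper_force: 10.0
time_s: 71.3
tcp_pos: [0.4825, 0.4227, 0.2623]
eef_rot: [-179.7, -0.2, -3.0]
contact_force: [-0.3, 0.6, -0.9]
gripper_width: 0.0868
gripper_force: 0.0
griptop 649 ((523.9073486328125, 421.68316650390625), (19.36082649230957, 27.40545654296875), 86.89012145996094)
18 237.38672 (np.float64(0.62), np.float64(-1.5), np.float64(2.75))
19 237.32227 (np.float64(0.38), np.float64(-1.25), np.float64(2.0))
20 237.625 (np.float64(0.25), np.float64(-1.25), np.float64(1.75))
21 239.125 (np.float64(0.12), np.float64(-2.25), np.float64(2.5))
23 239.13574 (np.float64(0.25), np.float64(-2.25), np.float64(2.75))
25 237.4414 (np.float64(0.38), np.float64(-2.25), np.float64(3.0))
28 236.51953 (np.float64(0.38), np.float64(-2.25), np.float64(3.0))
```

```bash
python3 - <<'E'
from h import *
p,d,K,M=shot('top','t20'); W=cloud(d,K,M); X,Y,Z=W[...,0],W[...,1],W[...,2]; hs=cv2.cvtColor(p,cv2.COLOR_RGB2HSV)
reg=(X>.4)&(X<.6)&(Y>-.47)&(Y<-.3)
w=reg&(hs[...,1]<60)&(hs[...,2]>120); k,l,st,c=cv2.connectedComponentsWithStats(w.astype(np.uint8))
for i in range(1,k):
    if st[i,4]>100: print('pan',st[i,4],c[i],cv2.minAreaRect((W[l==i][:,:2]*1000).astype(np.float32)))
m=reg&(hs[...,2]<70); print('mat',cv2.minAreaRect((W[m][:,:2]*1000).astype(np.float32)))
p0=cv2.imread('pics/top0.png')[:,:,::-1]; df=np.abs(p0.astype(int)-p).sum(-1)>90; df=cv2.morphologyEx(df.astype(np.uint8),cv2.MORPH_OPEN,np.ones((3,3)))
k,l,st,c=cv2.connectedComponentsWithStats(df); print([(int(a[4]),np.round(cc).tolist()) for a,cc in zip(st[1:],c[1:]) if a[4]>15])
for o in finder.cut_out('top','parallel')[:2]: print(o['p'],o['pixel'],np.nanmedian(W[o['region']],0))
b=(X>.5)&(X<.69)&(Y<-.13)&(Y>-.24)&(Z<.03); q=p[b]; print('grey px in bin',((q[:,2]>60)).sum(), b.sum())
E
```

```text
pan 598 [440.2090301  207.18729097] ((505.49969482421875, -394.039794921875), (91.37120056152344, 101.17056274414062), 3.005143880844116)
pan 105 [429.83809524 233.92380952] ((412.3711853027344, -347.10675048828125), (24.64258575439453, 72.99484252929688), 0.11971403658390045)
mat ((502.2391357421875, -388.33575439453125), (142.09298706054688, 105.43611145019531), 2.1479480266571045)
[(41, [392.0, 162.0]), (41, [381.0, 163.0]), (39, [369.0, 165.0]), (40, [383.0, 174.0]), (41, [372.0, 175.0]), (6887, [125.0, 218.0]), (42, [382.0, 184.0]), (18, [438.0, 194.0]), (18, [446.0, 193.0]), (39, [229.0, 203.0]), (27, [229.0, 208.0]), (41, [430.0, 215.0]), (79, [446.0, 221.0]), (24, [224.0, 221.0]), (612, [215.0, 251.0]), (153, [449.0, 236.0]), (27, [439.0, 240.0]), (265, [71.0, 270.0]), (26, [93.0, 278.0]), (157, [122.0, 303.0]), (595, [105.0, 312.0]), (151, [71.0, 314.0]), (2423, [83.0, 347.0]), (23, [90.0, 321.0]), (208, [155.0, 337.0]), (106, [102.0, 336.0]), (87, [164.0, 339.0]), (29, [170.0, 340.0]), (2178, [21.0, 367.0]), (1731, [184.0, 379.0]), (20, [360.0, 351.0]), (46, [122.0, 374.0]), (18, [148.0, 372.0]), (343, [242.0, 381.0]), (192, [300.0, 390.0]), (22, [254.0, 397.0])]
0.57 [403.1, 257.0] [ 0.3255146  -0.23867623  0.02074358]
0.51 [222.7, 162.8] [0.66270931 0.38126604 0.02887911]
grey px in bin 1463 1565
```

```bash
python3 -c "
from plant import r
print(r.close_job())"
```

```text
the job is handed in; nothing more can be done
None
```

The job is handed in at about 71 s: all six stones are in the tub, the cover is shut, the pin is fully down in its parking hole and the scoop lies flat on the middle of its mat. The scoop was displaced once after I first laid it down (probably the announced knock), so I laid it again; the slider, set after the cover shut, overshot by about 1.5 mm and was eased back to within about 0.4 mm of the white pointer.

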